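Park the rolling pin on the dumpling board

ROBOT

A 6-joint arm with a two-finger parallel gripper is mounted at the origin on the work surface. World frame = base frame: x ahead of the robot, y to its left, z up, the work surface at z = 0. Lengths are in m, angles in rad, forces in N, time in s.
With the tool pointing down it reaches from about 0.35 to 0.85 m from the base axis. Payload 8.1 kg.
Tool frame: the origin (TCP) lies between the finger pads; the fingertips stand 14 mm ahead of it and the grasp point (between the pads) lies 5 mm behind it; z points along the fingers, y is the direction in which the jaws open and shut (so a half turn about z gives the same grasp; the last joint's range is limited). The gripper opens to 93 mm and grips with 3 to 60 N. Pads are 15 mm wide; open, the fingers measure 128 mm over their backs; the gripper's body (75 mm by 188 mm) begins 65 mm behind the grasp point.
Start: joints at [-1.323, 0.13, 1.488, -0, 1.523, -0.085], TCP at [0.196, -0.567, 0.194] pointing down, gripper open.
Joint ranges: [-2.96, 2.96], [-0.89, 2.26], [0.02, 2.5], [-1.34, 4.48], [0, 2.73], [-2.66, 2.66]. Speed limits (rad/s): [2.39, 2.39, 2.79, 3.14, 3.14, 3.14].

INTERFACE

Orientations are given as a rotation vector (axis times angle).
In Python, from plant import robot gives the robot as it stands.
- The arm moves only by the tool step_arm, never from a script. Its argument "targets" is a list of rows, each an object of numbers: "tx", "ty", "tz": the shift along the tool's x, y, z in mm; "ax", "ay", "az": the turn, a rotation vector about the tool's x, y, z in rad; "grip": the closure in counts, from 0 (fully open) to 255 (shut). In form: [{"tx": .., "ty": .., "tz": .., "ax": .., "ay": .., "az": .., "grip": ..}, ...]. A call has 1 to 20 rows; each row shifts and turns the commanded pose from where the row before left it, along the tool's axes as they then stand; what a row does not reach is not made up. A row lasts 1/10 s, in which the tool goes at most 50 mm and 8.59 degrees, less where a joint would pass 70% of its speed; a pose out of reach is approached as far as the arm can. A call with a gripper value outside its range is refused whole. The fingers move at their own pace and stop on an object; "squeeze" is the grip in N (left out, the last holds). Time passes only in rows, so rows that do not move let the fingers close. It gives the time, the measured TCP pose, the force and the opening at its end, in the units of the state.
- robot.read_state(): the state, without advancing time (a new reading comes with each control period).
- robot.read_camera(name): name is "scene" or "side" or "wrist"; returns a dict with "frame" (480x640x3 uint8, blue, green, red), "fx", "fy", "cx", "cy" (pixels), "k1" (the pictures are not rectified: a ray, as slopes to the right and down, at radius r is drawn at 1 + k1 r^2 times it, then the intrinsics apply), "R" (3x3) and "t" (3): a world point X has camera coordinates R X + t. Camera axes: x right, y down, z forward; pixel columns grow to the right and rows downward; lengths in m; the calibration is good to about 2 mm. A picture is of the moment at which its call begins. There is no depth.
- robot.close_job(): hands the job in, once; it reports no verdict.
The state is a dict: "t": time; "q": joint angles; "dq": joint speeds; "joint_torque": joint torques, N m; "tool_pos": TCP position; "orientation": TCP orientation; "force": force on the tool from outside, world axes, zero at the start; "wrist_torque": the same for the moment, N m; "opening": finger opening in m.
Only numpy, scipy, OpenCV 4.12 (cv2) and the standard library are available. Lean on these libraries where they do the work, as an engineer would, in place of code of your own. Each camera call takes 0.05 s, during which the arm holds its last target.

TASK

The next sheet of wrappers needs the board clear: roll the big wooden rolling pin across the board with the fingers on top of it, until it stops centred along the steel strip let into the board, square to it, and stays there when let go. Touch the pin only on its top, well above the middle of its height; do not grip or lift it or let it slide off the board, and leave the bowls and everything else where they stand.

Things in the scene. Friction and masses are not known exactly. Their poses are not given: they have to be found in the camera images.
- board: Fixed light-wood pastry board, 280 x 660 mm, 20 mm thick, lying on the table. Origin at the centre of its underside; x across its short side (away from the robot), y along its long side, z up. The pin rolls along the board's y.
- strip: Flat steel strip let flush into the board top (no step), 270 mm long, 70 mm wide (as wide as the pin's barrel is thick), right across the board, 60 to 160 mm from its middle toward either end. Origin at its centre, 20 mm above the table; x along its length, y across its width, z up.
- pin: Wooden rolling pin, loose on the board, nearly parallel to the strip, 140 to 280 mm from it. Barrel 70 mm thick, 200 long; a slim handle at each end (27 thick, tips 163 from the middle); one rigid piece, 0.5-0.7 kg. Origin mid-barrel on the axis, 55 mm above the table (top at 90); x along the axis, y, z turn as it rolls. Friction 0.6; let go at 0.1 m/s it rolls on 13 mm. A finger on top moves twice as far as it.
- bowl_left: White rice bowl, 100 mm wide, 55 mm high, loose on the left (+y) end of the board beyond the pin or strip. Origin at the centre of its underside. Leave alone.
- bowl_right: The same kind of bowl on the right (-y) end of the board. Leave alone.
- jar: Amber glass jar, 60 mm wide, 90 mm high, behind the board. Origin under its centre. Leave alone.
- cup: White cup, 72 mm wide, 75 mm high, behind the board. Origin under its centre. Leave alone.
- scraper: Dough scraper lying flat beside the board's left (+y) end, 110 x 150 mm steel blade with wooden grip, 17 mm high. Origin under its centre. Leave alone.
- spatula: Spatula lying on the table behind the board's left part. Leave alone.
- shaker: Steel shaker, 44 mm wide, 85 mm high, behind the board's right part. Origin under its centre. Leave alone.

How it is judged:
On the way:
1. the pin is rolled, not slid: it turns through more than a quarter turn (angle between pin's own z axis and vertical above 1.6 rad), for 0.02 s.
At the end, for the whole second after the job is handed in: The pin lies on the board at rest, its axis within 15 mm of the strip's centre line and within 0.12 rad of parallel to it, its middle within 50 mm of the strip's middle lengthwise, the robot clear of it (y of pin in the frame of strip between -0.015 and 0.015 m and x of pin in the frame of strip between -0.05 and 0.05 m and angle between the x axis of pin and the x axis of strip, either way round below 0.12 rad and z of pin in the frame of strip between 0.031 and 0.039 m and linear speed of pin below 0.01 m/s); the robot touches nothing.
It fails at once if the pin is lifted more than 8 mm off the board (height (world z) of pin above 0.063 m).
It fails at once if the pin drops off the board (height (world z) of pin below 0.045 m).
It fails at once if the fingers push the pin low, by its side: fingertips less than about 14 mm above its axis (grasp point below 88 mm) (contact force between the fingers and pin above 0.5 N and height (world z) of the grasp point below 0.088 m).
It fails at once if a bystander is moved by more than 15 mm (distance of any of bowl_left, bowl_right, jar, cup, scraper, spatula, shaker from where it was at the start of the episode above 0.015 m).
It also fails if it takes over 67 s, if anything falls off the work surface, if the arm or the gripper's body presses on something with over 40 N, if the wrist force passes 120 N, or if a joint passes its speed limit or range.

## Working session

There is one attempt and no reset: what is moved stays moved. The work goes in short steps, Python scripts to look and compute and a tool call to move; the robot and the scene stay as the last step left them, time stands still between calls to the robot, and variables do not carry over. Pictures are saved under pics/ and viewed, and the job is handed in when it is done.

Besides the shell and the picture viewer there is one more tool, called after "Request:" as name(argument=value, ...), one argument or row to a line, values as JSON. step_arm: Moves the arm, as the interface text tells. Its arguments: {"type":"object","properties":{"targets":{"type":"array"},"squeeze":{"type":"number"}},"required":["targets"]}

```bash
ls; mkdir -p pics; python3 - <<'E'
from plant import robot
import cv2
s=robot.read_state();print(s)
for n in("scene","side","wrist"):
    c=robot.read_camera(n);cv2.imwrite(f"pics/{n}0.png",c["frame"]);print(n,{k:c[k] for k in c if k!="frame"})
E
```

```text
pics
{'t': 0.0, 'q': array([-1.32339249e+00,  1.31155082e-01,  1.48931730e+00,  4.78627322e-07,
        1.52298575e+00, -8.53676196e-02]), 'dq': array([-0.00145898,  0.0011288 ,  0.00144227,  0.00113498,  0.00124141,
        0.00100588]), 'joint_torque': array([ 2.03500407e-03, -5.59834027e+01, -4.91767395e+01,  7.70093920e-02,
        3.53090989e-02, -1.54139789e-04]), 'tool_pos': array([ 0.19588299, -0.56645747,  0.19287025]), 'orientation': array([-3.09637290e+00, -5.19999694e-01,  2.36258697e-04]), 'force': array([ 0.13369893, -0.25141414,  0.16512696]), 'wrist_torque': array([0.03443168, 0.01149717, 0.01597328]), 'opening': 0.09286966350262683}
scene {'fx': 468.60772112294717, 'fy': 468.60772112294717, 'cx': 316.4030097151994, 'cy': 241.69174430261455, 'k1': 0.026264551585434046, 'R': array([[-1.20249842e-01,  9.92743657e-01, -8.73860824e-05],
       [ 7.08064836e-01,  8.57053410e-02, -7.00927088e-01],
       [-6.95833431e-01, -8.43482467e-02, -7.13232928e-01]]), 't': array([-0.02816553, -0.37676726,  1.55184854])}
side {'fx': 505.9783559330313, 'fy': 505.9783559330313, 'cx': 314.30002915168285, 'cy': 234.5288687828209, 'k1': -0.05448867681049946, 'R': array([[-0.98258853, -0.18523911,  0.01436171],
       [-0.12394334,  0.59593562, -0.79340959],
       [ 0.13841183, -0.7813752 , -0.60851866]]), 't': array([0.60827208, 0.06760634, 1.28828546])}
wrist {'fx': 417.959014144581, 'fy': 417.959014144581, 'cx': 323.64652789189984, 'cy': 241.31719859054633, 'k1': -0.043904678289291565, 'R': array([[ 0.32700887, -0.9450196 , -0.00177464],
       [-0.91667497, -0.31765603,  0.24249051],
       [-0.22972202, -0.07766978, -0.97015215]]), 't': array([-0.5992708 , -0.0299588 ,  0.38957688])}
```

View pics/scene0.png

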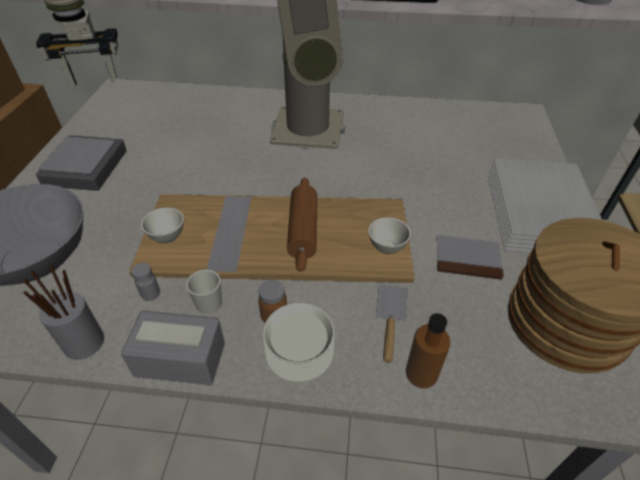

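View pics/side0.png

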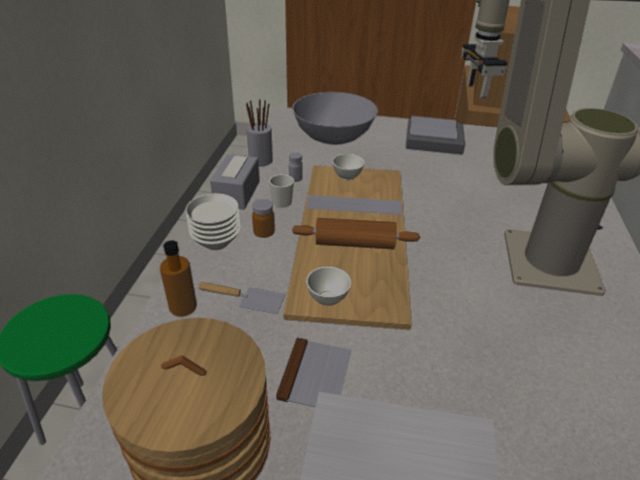

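The scene picture shows the pin (≈303,222) left of the strip (≈230,233), with the bowls at (163,226) and (389,236). The side picture agrees: pin (356,233), strip (355,205). Next I measure them.

```bash
cat > h.py <<'E'
import numpy as np, cv2
def ray(c,uv):
    uv=np.atleast_2d(np.array(uv,float))
    d=np.c_[(uv[:,0]-c["cx"])/c["fx"],(uv[:,1]-c["cy"])/c["fy"]]
    s=d.copy()
    for _ in range(10):
        s=d/(1+c["k1"]*(s**2).sum(1))[:,None]
    R,t=c["R"],c["t"]
    w=np.c_[s,np.ones(len(s))]@R
    return -R.T@t, w/np.linalg.norm(w,axis=1)[:,None]
def plane(c,uv,z):
    o,w=ray(c,uv); return o+w*((z-o[2])/w[:,2])[:,None]
def pinmask(c,roi):
    h=cv2.cvtColor(c["frame"],cv2.COLOR_BGR2HSV)
    m=cv2.inRange(h,(3,125,30),(12,255,255))
    k=np.zeros_like(m);x0,y0,x1,y1=roi;k[y0:y1,x0:x1]=255
    return m&k
def stripmask(c,roi):
    h=cv2.cvtColor(c["frame"],cv2.COLOR_BGR2HSV)
    m=cv2.inRange(h,(0,0,60),(180,60,200))
    k=np.zeros_like(m);x0,y0,x1,y1=roi;k[y0:y1,x0:x1]=255
    return m&k
def biggest(m):
    cs,_=cv2.findContours(m,cv2.RETR_EXTERNAL,cv2.CHAIN_APPROX_NONE)
    return max(cs,key=cv2.contourArea)[:,0,:]
E
python3 - <<'E'
from plant import robot
from h import *
c=robot.read_camera("scene");d=robot.read_camera("side")
for cc,pts in((c,[(303,222),(303,190),(301,262),(330,222),(230,233),(235,210),(290,240)]),(d,[(356,233),(303,230),(355,205),(355,265)])):
    h=cv2.cvtColor(cc["frame"],cv2.COLOR_BGR2HSV)
    print([h[y,x].tolist() for x,y in pts])
a=cv2.resize(c["frame"][160:300,120:430],None,fx=2.5,fy=2.5,interpolation=cv2.INTER_CUBIC);cv2.imwrite("pics/zs.png",a)
a=cv2.resize(d["frame"][140:330,270:430],None,fx=3,fy=3,interpolation=cv2.INTER_CUBIC);cv2.imwrite("pics/zd.png",a)
E
```

```text
[[14, 155, 87], [12, 149, 91], [12, 148, 93], [17, 113, 126], [150, 3, 101], [135, 5, 104], [13, 148, 62]]
[[13, 164, 112], [13, 162, 107], [132, 11, 116], [18, 123, 141]]
```

View pics/zs.png

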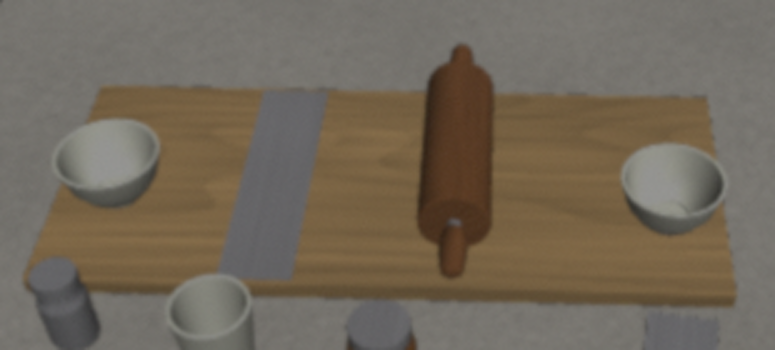

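View pics/zd.png

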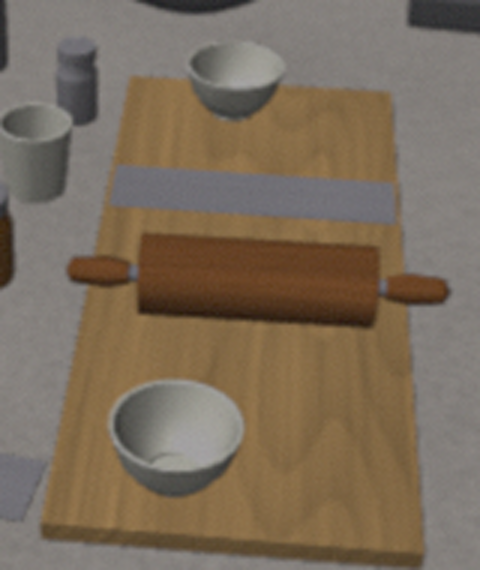

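The crops show the strip's four corners clearly: scene x 209–250, y 196–271. The barrel and both handles are unobstructed in both views.

```bash
cat >> h.py <<'E'
def strip(c,roi):
    h=cv2.cvtColor(c["frame"],cv2.COLOR_BGR2HSV)
    m=cv2.inRange(h,(0,0,60),(180,70,220)); k=np.zeros_like(m);x0,y0,x1,y1=roi;k[y0:y1,x0:x1]=255
    m=cv2.morphologyEx(m&k,cv2.MORPH_OPEN,np.ones((3,3)))
    q=biggest(m); P=plane(c,q,0.02); r=cv2.minAreaRect((P[:,:2]*1000).astype(np.float32))
    return r
def pinaxis(c,roi):
    h=cv2.cvtColor(c["frame"],cv2.COLOR_BGR2HSV)
    m=cv2.inRange(h,(0,137,25),(15,255,255)); k=np.zeros_like(m);x0,y0,x1,y1=roi;k[y0:y1,x0:x1]=255
    m=cv2.morphologyEx(m&k,cv2.MORPH_CLOSE,np.ones((5,5)))
    q=biggest(m); P=plane(c,q,0.055)
    r=cv2.minAreaRect((P[:,:2]*1000).astype(np.float32))
    return m,q,P,r
def axis_from_edges(c,q,P,half=0.08):
    # split contour along x (world) on both sides; tangent planes; bisector with z=.055
    o,w=ray(c,q); ctr=P.mean(0); x=P[:,0]; xm=(x.max()+x.min())/2
    e=np.abs(x-xm)<half
    V,_,_=0,0,0
    l=np.polyfit(x[e],P[e,1],1); side=P[:,1]-np.polyval(l,x)
    ns=[]
    for s in(1,-1):
        k=e&(side*s>0.012)
        u,S,vt=np.linalg.svd(w[k]); n=vt[2]; n*=np.sign(n[1])*s; ns.append(n)
        # robust second pass
        res=np.abs(w[k]@n); kk=np.where(k)[0][res<2.5*np.median(res)+1e-5]
        n=np.linalg.svd(w[kk])[2][2]; ns[-1]=n*np.sign(n[1])*s
    b=ns[0]-ns[1]   # bisector plane normal
    # points: b.(X-o)=0, z=.055
    out=[]
    for xx in(x.min(),xm,x.max()):
        y=o[1]-(b[0]*(xx-o[0])+b[2]*(.055-o[2]))/b[1]; out.append((xx,y))
    return np.array(out)
E
python3 - <<'E'
from plant import robot
from h import *
for n,sr,pr in(("scene",(200,190,255,275),(275,170,325,275)),("side",(295,190,410,217),(285,205,425,255))):
    c=robot.read_camera(n)
    print(n,"strip",strip(c,sr))
    m,q,P,r=pinaxis(c,pr);print("pinrect",r)
    a=axis_from_edges(c,q,P);print(a*1000,"slope",(a[2,1]-a[0,1])/(a[2,0]-a[0,0]))
    f=c["frame"].copy();f[m>0]=(0,255,0);cv2.imwrite(f"pics/m_{n}.png",cv2.resize(f[140:330],None,fx=1.25,fy=1.25))
E
```

```text
scene strip ((522.6073608398438, -155.2823944091797), (304.15545654296875, 150.5032958984375), 7.0113348960876465)
pinrect ((502.825927734375, 55.24391174316406), (323.874267578125, 65.18758392333984), 5.766899108886719)
[[341.74412438  37.80384275]
 [503.04515275  55.00527511]
 [664.34618111  72.20670746]] slope 0.10664180213636845
side strip ((527.1715087890625, -122.66685485839844), (269.9186706542969, 71.62064361572266), 5.250478744506836)
pinrect ((503.8253173828125, 56.217063903808594), (316.6448669433594, 113.47064208984375), 5.901474475860596)
[[346.43179401  40.65864837]
 [503.81002192  57.1165577 ]
 [661.18824982  73.57446703]] slope 0.10457551563017153
```

View pics/m_scene.png

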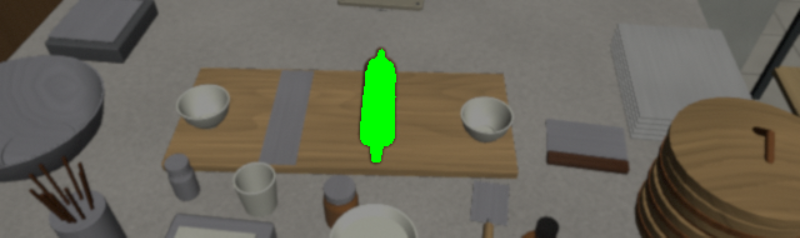

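View pics/m_side.png

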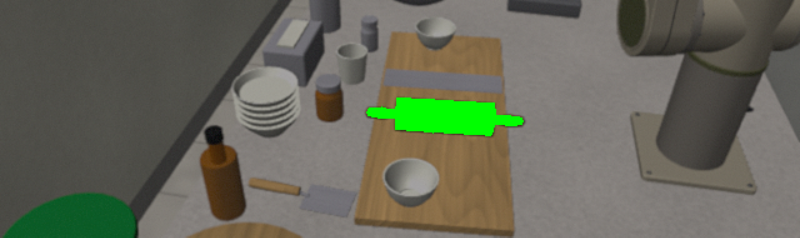

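Pin centre is at about (503.5, 56.0) mm with yaw 0.105. The strip centre is at (527, -123) with yaw 0.092. So the roll is about 180 mm toward -y. I'll turn the jaws along the pin axis, then move above it.

Request:
step_arm(
  targets=[
    {"az": -0.134,"grip": 0},
    {"az": -0.134},
    {"az": -0.134},
    {"az": -0.134},
    {"az": -0.134},
    {"az": -0.134},
    {"az": -0.134},
    {"az": -0.134},
    {"az": -0.134},
    {"az": -0.137},
    {},
  ],
)

```text
schema error: expected keys tx, ty, tz, ax, ay, az, grip
```

Request:
step_arm(
  targets=[
    {"tx": 20,"ty": 12},
    {"tx": 39,"ty": 25},
    {"tx": 39,"ty": 25},
    {"tx": 39,"ty": 25},
    {"tx": 39,"ty": 25},
    {"tx": 39,"ty": 25},
    {"tx": 39,"ty": 25},
    {"tx": 39,"ty": 25},
    {"tx": 39,"ty": 25},
    {"tx": 39,"ty": 25},
    {"tx": 39,"ty": 25},
    {"tx": 39,"ty": 25},
    {"tx": 39,"ty": 25},
    {"tx": 39,"ty": 25},
    {"tx": 39,"ty": 25},
    {"tx": 20,"ty": 12},
    {},
    {},
  ],
)

```text
schema error: expected keys tx, ty, tz, ax, ay, az, grip
```

All keys are required.

Request:
step_arm(
  targets=[
    {"tx": 0,"ty": 0,"tz": 0,"ax": 0,"ay": 0,"az": -0.134,"grip": 0},
    {"tx": 0,"ty": 0,"tz": 0,"ax": 0,"ay": 0,"az": -0.134,"grip": 0},
    {"tx": 0,"ty": 0,"tz": 0,"ax": 0,"ay": 0,"az": -0.134,"grip": 0},
    {"tx": 0,"ty": 0,"tz": 0,"ax": 0,"ay": 0,"az": -0.134,"grip": 0},
    {"tx": 0,"ty": 0,"tz": 0,"ax": 0,"ay": 0,"az": -0.134,"grip": 0},
    {"tx": 0,"ty": 0,"tz": 0,"ax": 0,"ay": 0,"az": -0.134,"grip": 0},
    {"tx": 0,"ty": 0,"tz": 0,"ax": 0,"ay": 0,"az": -0.134,"grip": 0},
    {"tx": 0,"ty": 0,"tz": 0,"ax": 0,"ay": 0,"az": -0.134,"grip": 0},
    {"tx": 0,"ty": 0,"tz": 0,"ax": 0,"ay": 0,"az": -0.134,"grip": 0},
    {"tx": 0,"ty": 0,"tz": 0,"ax": 0,"ay": 0,"az": -0.137,"grip": 0},
    {"tx": 0,"ty": 0,"tz": 0,"ax": 0,"ay": 0,"az": 0,"grip": 0},
  ],
)

```text
t: 1.45
tool_pos: [0.196, -0.5671, 0.1939]
orientation: [-2.099, -2.337, -0.0]
force: [0.5, 0.2, -0.3]
opening: 0.093
```

Request:
step_arm(
  targets=[
    {"tx": 20,"ty": 12,"tz": 0,"ax": 0,"ay": 0,"az": 0,"grip": 0},
    {"tx": 39,"ty": 25,"tz": 0,"ax": 0,"ay": 0,"az": 0,"grip": 0},
    {"tx": 39,"ty": 25,"tz": 0,"ax": 0,"ay": 0,"az": 0,"grip": 0},
    {"tx": 39,"ty": 25,"tz": 0,"ax": 0,"ay": 0,"az": 0,"grip": 0},
    {"tx": 39,"ty": 25,"tz": 0,"ax": 0,"ay": 0,"az": 0,"grip": 0},
    {"tx": 39,"ty": 25,"tz": 0,"ax": 0,"ay": 0,"az": 0,"grip": 0},
    {"tx": 39,"ty": 25,"tz": 0,"ax": 0,"ay": 0,"az": 0,"grip": 0},
    {"tx": 39,"ty": 25,"tz": 0,"ax": 0,"ay": 0,"az": 0,"grip": 0},
    {"tx": 39,"ty": 25,"tz": 0,"ax": 0,"ay": 0,"az": 0,"grip": 0},
    {"tx": 39,"ty": 25,"tz": 0,"ax": 0,"ay": 0,"az": 0,"grip": 0},
    {"tx": 39,"ty": 25,"tz": 0,"ax": 0,"ay": 0,"az": 0,"grip": 0},
    {"tx": 39,"ty": 25,"tz": 0,"ax": 0,"ay": 0,"az": 0,"grip": 0},
    {"tx": 39,"ty": 25,"tz": 0,"ax": 0,"ay": 0,"az": 0,"grip": 0},
    {"tx": 39,"ty": 25,"tz": 0,"ax": 0,"ay": 0,"az": 0,"grip": 0},
    {"tx": 39,"ty": 25,"tz": 0,"ax": 0,"ay": 0,"az": 0,"grip": 0},
    {"tx": 20,"ty": 12,"tz": 0,"ax": 0,"ay": 0,"az": 0,"grip": 0},
    {"tx": 0,"ty": 0,"tz": 0,"ax": 0,"ay": 0,"az": 0,"grip": 0},
    {"tx": 0,"ty": 0,"tz": 0,"ax": 0,"ay": 0,"az": 0,"grip": 0},
  ],
)

```text
t: 3.25
tool_pos: [0.5064, 0.055, 0.1938]
orientation: [-2.103, -2.333, 0.001]
force: [0.1, -0.3, 0.3]
opening: 0.0931
```

Request:
step_arm(
  targets=[
    {"tx": 1,"ty": 0,"tz": 25,"ax": 0,"ay": 0,"az": 0,"grip": 0},
    {"tx": 0,"ty": 0,"tz": 30,"ax": 0,"ay": 0,"az": 0,"grip": 0},
    {"tx": 0,"ty": 0,"tz": 20,"ax": 0,"ay": 0,"az": 0,"grip": 0},
    {"tx": 0,"ty": 0,"tz": 9,"ax": 0,"ay": 0,"az": 0,"grip": 0},
    {"tx": 0,"ty": 0,"tz": 3,"ax": 0,"ay": 0,"az": 0,"grip": 0},
    {"tx": 0,"ty": 0,"tz": 0,"ax": 0,"ay": 0,"az": 0,"grip": 0},
    {"tx": 0,"ty": 0,"tz": 0,"ax": 0,"ay": 0,"az": 0,"grip": 0},
  ],
)

```text
t: 3.95
tool_pos: [0.5074, 0.0556, 0.1084]
orientation: [2.102, 2.333, 0.002]
force: [0.4, 1.2, -0.2]
opening: 0.0931
```

```bash
python3 - <<'E'
from plant import robot
import cv2
c=robot.read_camera("side")["frame"];cv2.imwrite("pics/s1.png",cv2.resize(c[60:300,230:470],None,fx=2.5,fy=2.5))
E
```

```text
(no output)
```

View pics/s1.png

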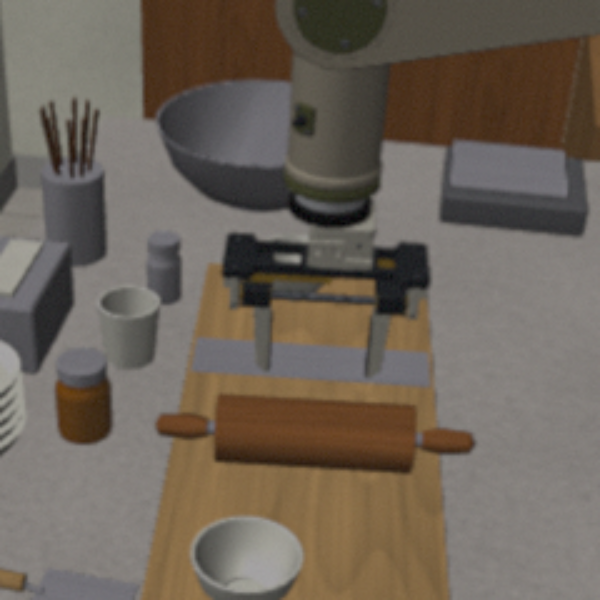

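```bash
python3 - <<'E'
from plant import robot
from h import *
s=robot.read_state();print(s["tool_pos"],s["orientation"],s["q"])
R,_=cv2.Rodrigues(s["orientation"]);p=s["tool_pos"]
for n in("side","scene"):
    c=robot.read_camera(n)
    print(n,"campos",-c["R"].T@c["t"])
    for y in(-.055,0,.055):
        X=p+R@[0,y,.014]; X=c["R"]@X+c["t"];a=X[:2]/X[2];a*=1+c["k1"]*(a@a);print(a*c["fx"]+[c["cx"],c["cy"]])
    cv2.imwrite(f"pics/z_{n}.png",cv2.resize(c["frame"][100:300,200:440],None,fx=3,fy=3))
E
```

```text
[0.5074469  0.05570333 0.10842583] [2.10124057 2.33315832 0.00245731] [ 8.87322428e-03 -5.76895053e-02  1.83923499e+00 -3.79686819e-06
  1.35772693e+00 -9.56301741e-02]
side campos [0.42774657 1.07902107 0.82884943]
[376.95127772 221.00785239]
[354.78759047 219.64159092]
[332.70479131 218.28395845]
scene campos [1.34321684 0.19114782 0.84274064]
[303.12218526 194.23313485]
[302.30174862 208.89134984]
[301.42244052 224.58513309]
```

View pics/z_scene.png

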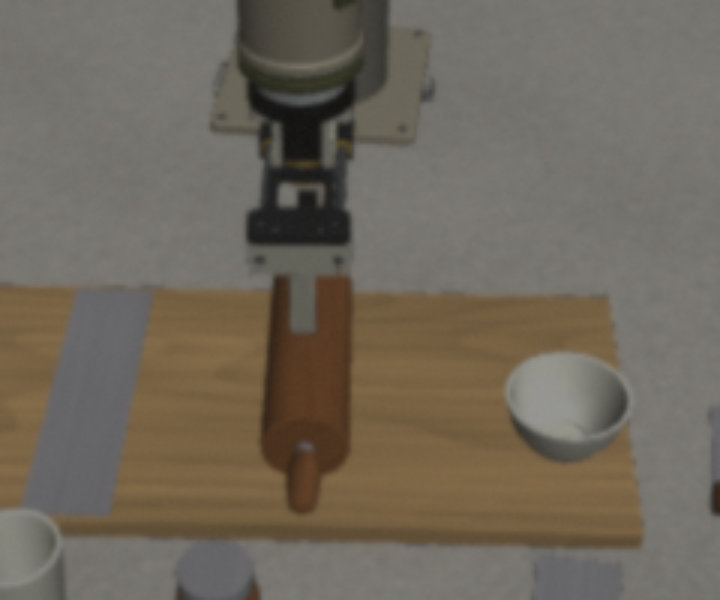

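View pics/z_side.png

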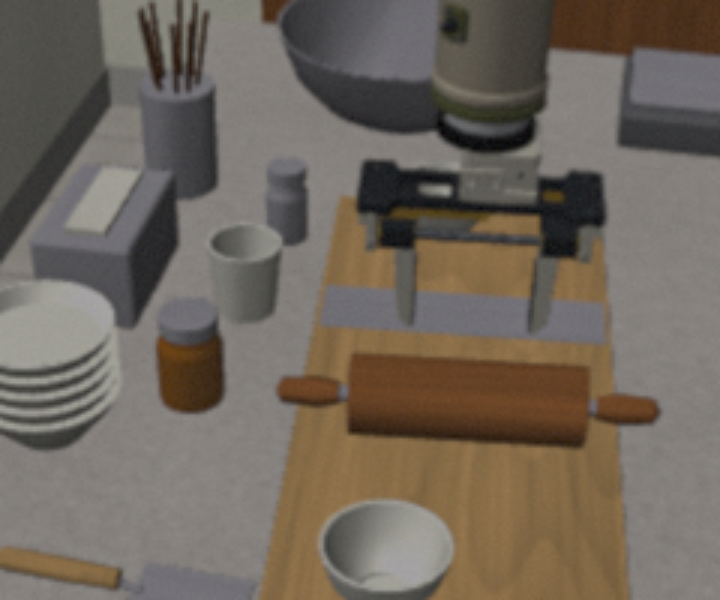

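```bash
python3 - <<'E'
from plant import robot
from h import *
C={n:robot.read_camera(n) for n in("side","scene")}
def tri(a,b):
    o1,w1=ray(C["side"],a);o2,w2=ray(C["scene"],b);w1=w1[0];w2=w2[0]
    s=np.linalg.lstsq(np.c_[w1,-w2],o2-o1,rcond=None)[0];p=o1+s[0]*w1;q=o2+s[1]*w2;print(p,q,np.linalg.norm(p-q))
tri((335,207.5),(300.7,210.3))
print(plane(C["side"],(335,207.5),.094),plane(C["side"],(380,209.5),.094))
cv2.imwrite("pics/w1.png",robot.read_camera("wrist")["frame"])
E
```

```text
[0.55757374 0.06246216 0.12843061] [0.55475796 0.05958274 0.13208775] 0.005440065006961515
[[0.56395567 0.01249099 0.094     ]] [[ 0.44954235 -0.0024238   0.094     ]]
```

View pics/w1.png

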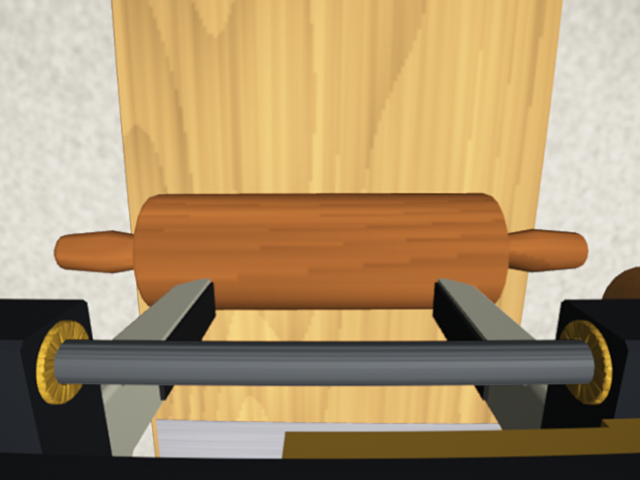

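```bash
python3 - <<'E'
from plant import robot
from h import *
C={n:robot.read_camera(n) for n in("side","scene","wrist")}
def multi(d):
    A=np.zeros((3,3));b=np.zeros(3);L=[]
    for n,uv in d.items():
        o,w=ray(C[n],uv);w=w[0];M=np.eye(3)-np.outer(w,w);A+=M;b+=M@o;L.append((n,o,M))
    p=np.linalg.solve(A,b);print(p,[(n,np.linalg.norm(M@(p-o)).round(4)) for n,o,M in L])
print("wristcam",-C["wrist"]["R"].T@C["wrist"]["t"], C["wrist"]["R"])
multi(dict(side=(335,207.5),scene=(300.7,210.3)))
multi(dict(side=(335,207.5),wrist=(437,285)))
multi(dict(scene=(300.7,210.3),wrist=(437,285)))
multi(dict(side=(335,207.5),wrist=(212,285)))
multi(dict(side=(380,209.5),wrist=(437,285)))
# pin from wrist
w=C["wrist"];print(plane(w,[(135,250),(508,250),(320,250)],.055))
for n in C: cv2.imwrite(f"pics/q_{n}.png",cv2.resize(C[n]["frame"][150:250,260:420],None,fx=5,fy=5,interpolation=cv2.INTER_NEAREST))
E
```

```text
wristcam [0.498439   0.12179446 0.2982831 ] [[ 9.94444937e-01  1.05258099e-01 -1.88295798e-05]
 [ 1.02125673e-01 -9.64807436e-01  2.42315824e-01]
 [ 2.54875360e-02 -2.40971667e-01 -9.70197424e-01]]
[0.55616585 0.06102245 0.13025918] [('side', np.float64(0.0027)), ('scene', np.float64(0.0027))]
[0.55535399 0.0653402  0.12956278] [('side', np.float64(0.002)), ('wrist', np.float64(0.002))]
[0.55324735 0.06237887 0.12951421] [('scene', np.float64(0.0033)), ('wrist', np.float64(0.0033))]
[0.51213999 0.09690915 0.17877043] [('side', np.float64(0.0449)), ('wrist', np.float64(0.0449))]
[0.48795589 0.10145162 0.18847751] [('side', np.float64(0.0453)), ('wrist', np.float64(0.0453))]
[[0.39121715 0.04386549 0.055     ]
 [0.61694194 0.06776106 0.055     ]
 [0.50321129 0.05577036 0.055     ]]
```

View pics/q_side.png

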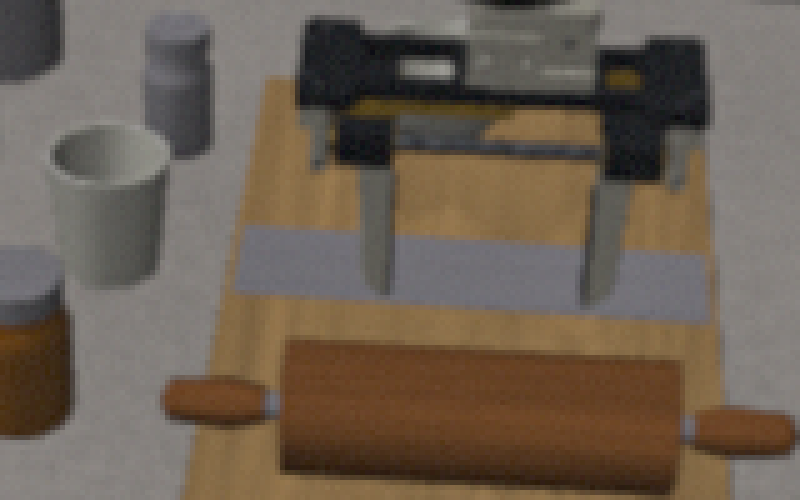

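View pics/q_scene.png

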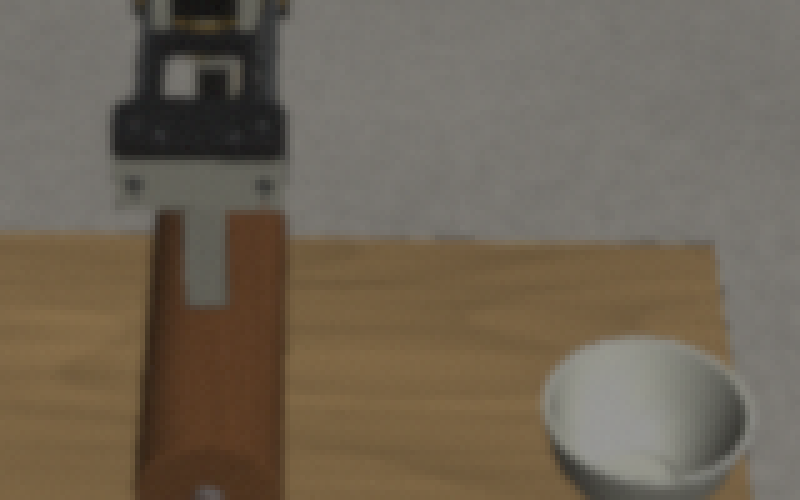

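All three cameras put the visible open fingertips at z≈130 mm, not the expected 94. This may be a linkage gripper whose tips retract as it opens. I'll raise the arm, close the gripper and measure again.

Request:
step_arm(
  targets=[
    {"tx": 0,"ty": 0,"tz": -20,"ax": 0,"ay": 0,"az": 0,"grip": 255},
    {"tx": 0,"ty": 0,"tz": 0,"ax": 0,"ay": 0,"az": 0,"grip": 255},
    {"tx": 0,"ty": 0,"tz": 0,"ax": 0,"ay": 0,"az": 0,"grip": 255},
    {"tx": 0,"ty": 0,"tz": 0,"ax": 0,"ay": 0,"az": 0,"grip": 255},
    {"tx": 0,"ty": 0,"tz": 0,"ax": 0,"ay": 0,"az": 0,"grip": 255},
    {"tx": 0,"ty": 0,"tz": 0,"ax": 0,"ay": 0,"az": 0,"grip": 255},
    {"tx": 0,"ty": 0,"tz": 0,"ax": 0,"ay": 0,"az": 0,"grip": 255},
    {"tx": 0,"ty": 0,"tz": 0,"ax": 0,"ay": 0,"az": 0,"grip": 255},
    {"tx": 0,"ty": 0,"tz": 0,"ax": 0,"ay": 0,"az": 0,"grip": 255},
    {"tx": 0,"ty": 0,"tz": 0,"ax": 0,"ay": 0,"az": 0,"grip": 255},
  ],
)

```text
t: 5.4
tool_pos: [0.5065, 0.0559, 0.1269]
orientation: [2.102, 2.335, 0.0]
force: [-0.5, -0.5, 0.3]
opening: 0.0178
```

```bash
python3 - <<'E'
from plant import robot
from h import *
C={n:robot.read_camera(n) for n in("side","scene","wrist")}
for n in C: cv2.imwrite(f"pics/r_{n}.png",cv2.resize(C[n]["frame"][130:250,260:420],None,fx=5,fy=5,interpolation=cv2.INTER_NEAREST) if n!="wrist" else C[n]["frame"])
s=robot.read_state();print(s["tool_pos"])
E
```

```text
[0.50645653 0.05592027 0.12696193]
```

View pics/r_side.png

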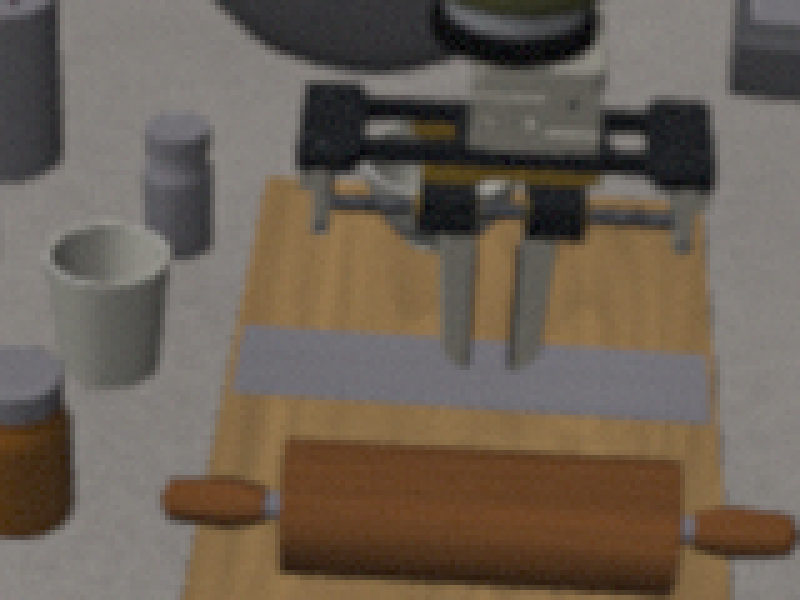

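View pics/r_scene.png

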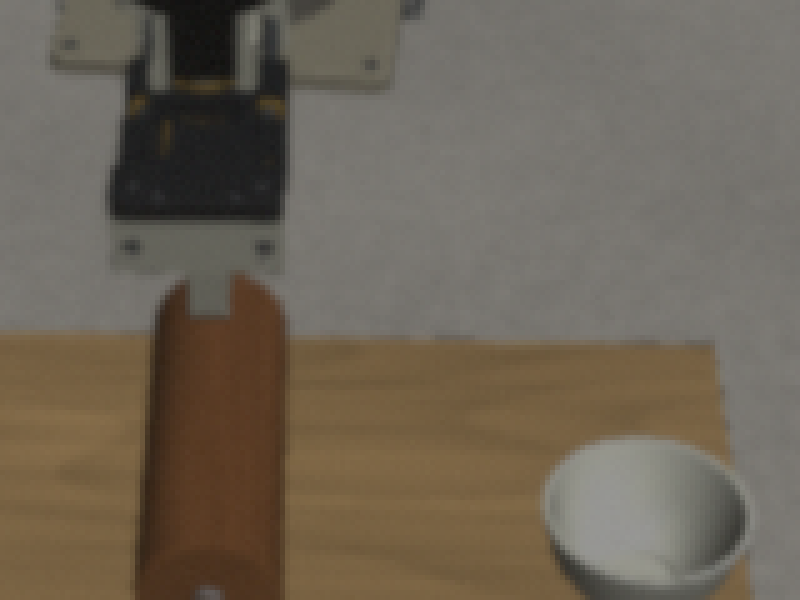

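View pics/r_wrist.png

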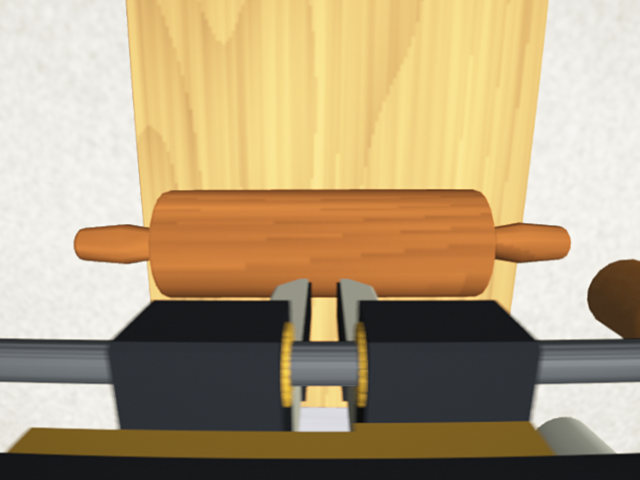

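```bash
python3 - <<'E'
from h import *
import cv2
a=cv2.imread("pics/scene0.png")[20:100,30:130];b=cv2.imread("pics/side0.png")[30:110,440:540]
cv2.imwrite("pics/st.png",cv2.resize(np.hstack([a,b]),None,fx=4,fy=4,interpolation=cv2.INTER_NEAREST))
E
```

```text
(no output)
```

View pics/st.png

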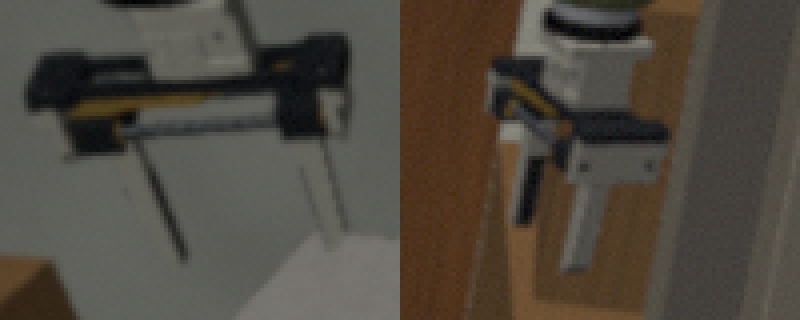

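```bash
python3 - <<'E'
from plant import robot
from h import *
C={n:robot.read_camera(n) for n in("side","scene","wrist")}
def multi(d):
    A=np.zeros((3,3));b=np.zeros(3);L=[]
    for n,uv in d.items():
        o,w=ray(C[n],uv);w=w[0];M=np.eye(3)-np.outer(w,w);A+=M;b+=M@o;L.append((n,o,M))
    p=np.linalg.solve(A,b);print(p.round(4),[(n,np.linalg.norm(M@(p-o)).round(4)) for n,o,M in L])
print("start, TCP .196 -.567 .193")
multi(dict(side=(483,97.5),scene=(113.7,82)));multi(dict(side=(470.5,85.5),scene=(75.8,85)))
print("now, TCP .5065 .0559 .127")
multi(dict(side=(353,203.6),scene=(302,193.2)));
multi(dict(side=(363,203.5),wrist=(300,282)));multi(dict(side=(353,203.6),wrist=(347,282)))
# body: guard bottom right end in side / plate
print("plate bottom scene (260+198/5,130+270/5), side left guard (260+318/5,130+232/5)")
multi(dict(side=(260+320/5,130+232/5),scene=(260+198/5,130+270/5)))
E
```

```text
start, TCP .196 -.567 .193
[ 0.1756 -0.5217  0.2139] [('side', np.float64(0.0004)), ('scene', np.float64(0.0004))]
[ 0.2093 -0.6145  0.2155] [('side', np.float64(0.0003)), ('scene', np.float64(0.0003))]
now, TCP .5065 .0559 .127
[0.5134 0.058  0.1454] [('side', np.float64(0.0023)), ('scene', np.float64(0.0023))]
[0.4925 0.0601 0.1478] [('side', np.float64(0.0021)), ('wrist', np.float64(0.0021))]
[0.5146 0.0617 0.1455] [('side', np.float64(0.0003)), ('wrist', np.float64(0.0003))]
plate bottom scene (260+198/5,130+270/5), side left guard (260+318/5,130+232/5)
[0.5825 0.0666 0.2226] [('side', np.float64(0.0069)), ('scene', np.float64(0.0069))]
```

The offset is constant at both poses and both openings: the whole gripper appears about 34 mm higher than the reported TCP implies. Because the images and the text disagree, I'll let touch decide. I'll reopen and descend in small steps, watching the force.

Request:
step_arm(
  targets=[
    {"tx": 0,"ty": 0,"tz": 4,"ax": 0,"ay": 0,"az": 0,"grip": 0},
    {"tx": 0,"ty": 0,"tz": 4,"ax": 0,"ay": 0,"az": 0,"grip": 0},
    {"tx": 0,"ty": 0,"tz": 4,"ax": 0,"ay": 0,"az": 0,"grip": 0},
    {"tx": 0,"ty": 0,"tz": 4,"ax": 0,"ay": 0,"az": 0,"grip": 0},
    {"tx": 0,"ty": 0,"tz": 3,"ax": 0,"ay": 0,"az": 0,"grip": 0},
    {"tx": 0,"ty": 0,"tz": 1,"ax": 0,"ay": 0,"az": 0,"grip": 0},
    {"tx": 0,"ty": 0,"tz": 1,"ax": 0,"ay": 0,"az": 0,"grip": 0},
    {"tx": 0,"ty": 0,"tz": 1,"ax": 0,"ay": 0,"az": 0,"grip": 0},
    {"tx": 0,"ty": 0,"tz": 1,"ax": 0,"ay": 0,"az": 0,"grip": 0},
    {"tx": 0,"ty": 0,"tz": 0,"ax": 0,"ay": 0,"az": 0,"grip": 0},
  ],
)

```text
t: 6.7
tool_pos: [0.5064, 0.0559, 0.1039]
orientation: [-2.102, -2.335, 0.0]
force: [0.7, 0.5, 0.3]
opening: 0.0761
```

Request:
step_arm(
  targets=[
    {"tx": 0,"ty": 0,"tz": 1,"ax": 0,"ay": 0,"az": 0,"grip": 0},
    {"tx": 0,"ty": 0,"tz": 1,"ax": 0,"ay": 0,"az": 0,"grip": 0},
    {"tx": 0,"ty": 0,"tz": 1,"ax": 0,"ay": 0,"az": 0,"grip": 0},
    {"tx": 0,"ty": 0,"tz": 0,"ax": 0,"ay": 0,"az": 0,"grip": 0},
  ],
)

```text
t: 7.1
tool_pos: [0.5063, 0.0559, 0.1007]
orientation: [-2.102, -2.335, 0.0]
force: [-0.5, -0.7, -1.4]
opening: 0.093
```

```bash
python3 - <<'E'
from plant import robot
from h import *
C={n:robot.read_camera(n) for n in("side",)}
cv2.imwrite("pics/t.png",cv2.resize(C["side"]["frame"][130:250,260:420],None,fx=5,fy=5,interpolation=cv2.INTER_NEAREST))
print(robot.read_state())
E
```

```text
{'t': 7.15, 'q': array([ 9.26024200e-03, -5.06285031e-02,  1.84686632e+00,  1.10831837e-05,
        1.34550146e+00, -9.57616790e-02]), 'dq': array([-1.30201836e-03, -9.16625457e-04, -2.48422093e-03,  9.38018922e-04,
       -7.75608469e-05,  3.80371735e-04]), 'joint_torque': array([-1.90986619e-03, -4.43584585e+01, -4.69800246e+01,  7.45936856e-02,
        6.93173963e-03, -3.14818362e-05]), 'tool_pos': array([0.50639278, 0.05589599, 0.10082361]), 'orientation': array([-2.10170876e+00, -2.33488755e+00,  1.43143966e-04]), 'force': array([-0.21616267,  0.6115901 , -0.55590219]), 'wrist_torque': array([-0.02786396, -0.11628848,  0.00552   ]), 'opening': 0.09308938859004137}
```

View pics/t.png

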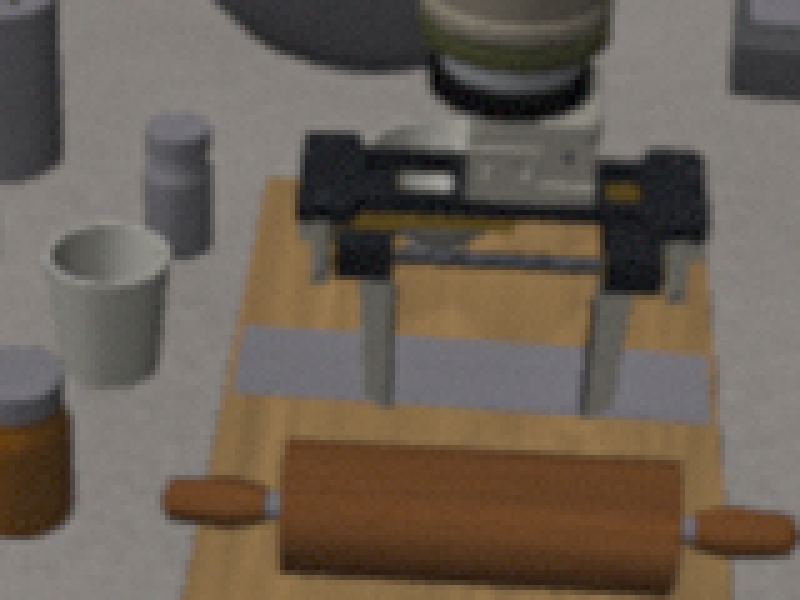

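```bash
python3 - <<'E'
from plant import robot
from h import *
C={n:robot.read_camera(n) for n in("side","scene")}
cv2.imwrite("pics/t2.png",cv2.resize(C["scene"]["frame"][130:250,260:420],None,fx=5,fy=5,interpolation=cv2.INTER_NEAREST))
# closed-pose picture (TCP z .127): plate bottom & top, tip
def atx(uv,x):
    o,w=ray(C["scene"],uv);w=w[0];return o+w*(x-o[0])/w[0]
for lab,v in(("plate top",222),("plate bottom",268)):
    print(lab,atx((260+198/5,130+v/5),.600))
for x in(.515,.535): print("tip closed",x,atx((260+210/5,130+316/5),x))
E
```

```text
plate top [0.6        0.06724599 0.26866957]
plate bottom [0.6        0.06663662 0.24533752]
tip closed 0.515 [0.515      0.05727421 0.14942447]
tip closed 0.535 [0.535      0.06050702 0.16616686]
```

View pics/t2.png

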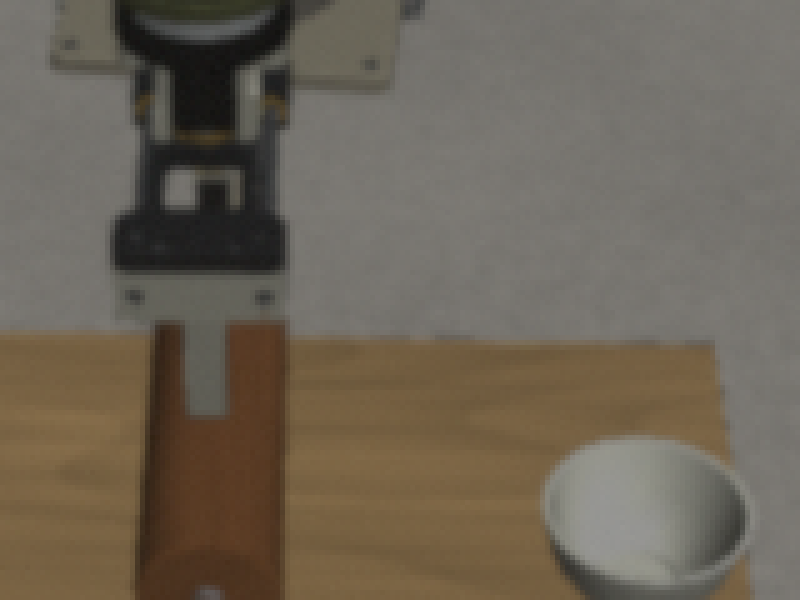

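Still no contact at a reported TCP of 101 mm. The fingers measure full length below the gripper body, so the reported z reads about 34 mm low; I'll locate the pin top by touch.

Request:
step_arm(
  targets=[
    {"tx": 0,"ty": 0,"tz": 6,"ax": 0,"ay": 0,"az": 0,"grip": 0},
    {"tx": 0,"ty": 0,"tz": 6,"ax": 0,"ay": 0,"az": 0,"grip": 0},
    {"tx": 0,"ty": 0,"tz": 5,"ax": 0,"ay": 0,"az": 0,"grip": 0},
    {"tx": 0,"ty": 0,"tz": 3,"ax": 0,"ay": 0,"az": 0,"grip": 0},
    {"tx": 0,"ty": 0,"tz": 2,"ax": 0,"ay": 0,"az": 0,"grip": 0},
    {"tx": 0,"ty": 0,"tz": 1,"ax": 0,"ay": 0,"az": 0,"grip": 0},
    {"tx": 0,"ty": 0,"tz": 0,"ax": 0,"ay": 0,"az": 0,"grip": 0},
  ],
)

```text
t: 7.95
tool_pos: [0.5065, 0.0559, 0.0779]
orientation: [-2.102, -2.335, 0.0]
force: [-0.5, -0.8, -0.3]
opening: 0.0931
```

```bash
python3 - <<'E'
from plant import robot
from h import *
C={n:robot.read_camera(n) for n in("side",)}
cv2.imwrite("pics/t3.png",cv2.resize(C["side"]["frame"][130:250,260:420],None,fx=5,fy=5,interpolation=cv2.INTER_NEAREST))
for i in range(2):
    print(robot.read_state()["force"])
E
```

```text
[ 0.05899145  0.48043964 -0.07570789]
[ 0.05899145  0.48043964 -0.07570789]
```

View pics/t3.png

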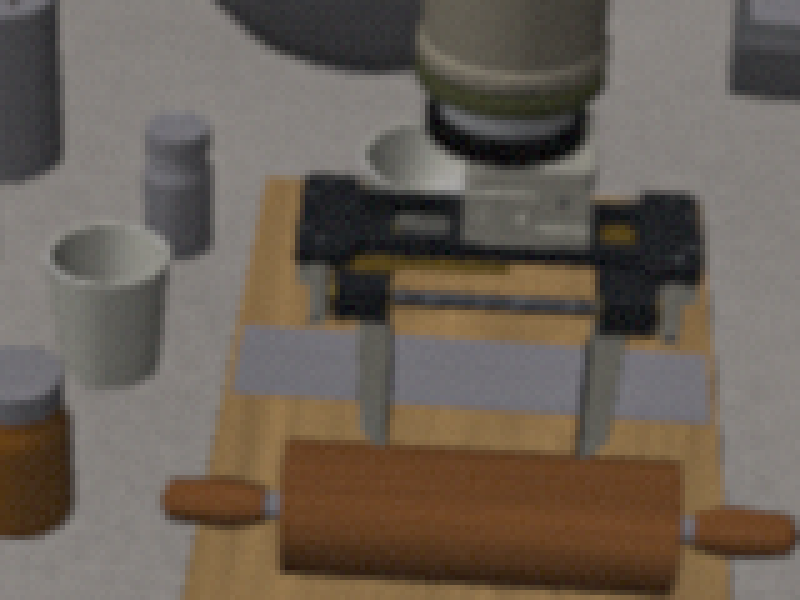

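The tips now appear just behind the pin's upper silhouette (zoom row ≈445), about 8 mm above the top. I continue in 1 mm rows.

Request:
step_arm(
  targets=[
    {"tx": 0,"ty": 0,"tz": 1,"ax": 0,"ay": 0,"az": 0,"grip": 0},
    {"tx": 0,"ty": 0,"tz": 1,"ax": 0,"ay": 0,"az": 0,"grip": 0},
    {"tx": 0,"ty": 0,"tz": 1,"ax": 0,"ay": 0,"az": 0,"grip": 0},
    {"tx": 0,"ty": 0,"tz": 1,"ax": 0,"ay": 0,"az": 0,"grip": 0},
    {"tx": 0,"ty": 0,"tz": 0,"ax": 0,"ay": 0,"az": 0,"grip": 0},
  ],
)

```text
t: 8.5
tool_pos: [0.5063, 0.0559, 0.0737]
orientation: [-2.102, -2.335, 0.0]
force: [0.1, -1.1, 1.0]
opening: 0.0927
```

Request:
step_arm(
  targets=[
    {"tx": 0,"ty": 0,"tz": 1,"ax": 0,"ay": 0,"az": 0,"grip": 0},
    {"tx": 0,"ty": 0,"tz": 1,"ax": 0,"ay": 0,"az": 0,"grip": 0},
    {"tx": 0,"ty": 0,"tz": 0,"ax": 0,"ay": 0,"az": 0,"grip": 0},
  ],
)

```text
t: 8.8
tool_pos: [0.5063, 0.0559, 0.0718]
orientation: [-2.102, -2.335, 0.0]
force: [0.3, -0.3, -0.0]
opening: 0.0929
```

Request:
step_arm(
  targets=[
    {"tx": 0,"ty": 0,"tz": 1,"ax": 0,"ay": 0,"az": 0,"grip": 0},
    {"tx": 0,"ty": 0,"tz": 0,"ax": 0,"ay": 0,"az": 0,"grip": 0},
  ],
)

```text
t: 9.0
tool_pos: [0.5064, 0.0559, 0.0708]
orientation: [-2.102, -2.335, 0.0]
force: [0.7, -0.3, 0.5]
opening: 0.0927
```

Request:
step_arm(
  targets=[
    {"tx": 0,"ty": 0,"tz": 1,"ax": 0,"ay": 0,"az": 0,"grip": 0},
    {"tx": 0,"ty": 0,"tz": 0,"ax": 0,"ay": 0,"az": 0,"grip": 0},
  ],
)

```text
t: 9.2
tool_pos: [0.5064, 0.0559, 0.0698]
orientation: [-2.102, -2.335, 0.0]
force: [-0.2, -0.7, -0.4]
opening: 0.0929
```

Request:
step_arm(
  targets=[
    {"tx": 0,"ty": 0,"tz": 1,"ax": 0,"ay": 0,"az": 0,"grip": 0},
    {"tx": 0,"ty": 0,"tz": 0,"ax": 0,"ay": 0,"az": 0,"grip": 0},
  ],
)

```text
t: 9.4
tool_pos: [0.5064, 0.0559, 0.0688]
orientation: [-2.102, -2.335, 0.0]
force: [-0.1, -0.5, 0.7]
opening: 0.0935
```

Request:
step_arm(
  targets=[
    {"tx": 0,"ty": 0,"tz": 1,"ax": 0,"ay": 0,"az": 0,"grip": 0},
    {"tx": 0,"ty": 0,"tz": 0,"ax": 0,"ay": 0,"az": 0,"grip": 0},
  ],
)

```text
t: 9.6
tool_pos: [0.5064, 0.0559, 0.0678]
orientation: [-2.102, -2.335, 0.0]
force: [-1.0, -0.0, -0.4]
opening: 0.0928
```

```bash
python3 - <<'E'
from plant import robot
from h import *
C={n:robot.read_camera(n) for n in("side","scene")}
cv2.imwrite("pics/t4.png",np.vstack([cv2.resize(C[n]["frame"][190:250,260:420],None,fx=5,fy=5,interpolation=cv2.INTER_NEAREST) for n in C]))
print(robot.read_state()["force"])
E
```

```text
[-0.14865683 -0.62183197 -0.38444769]
```

View pics/t4.png

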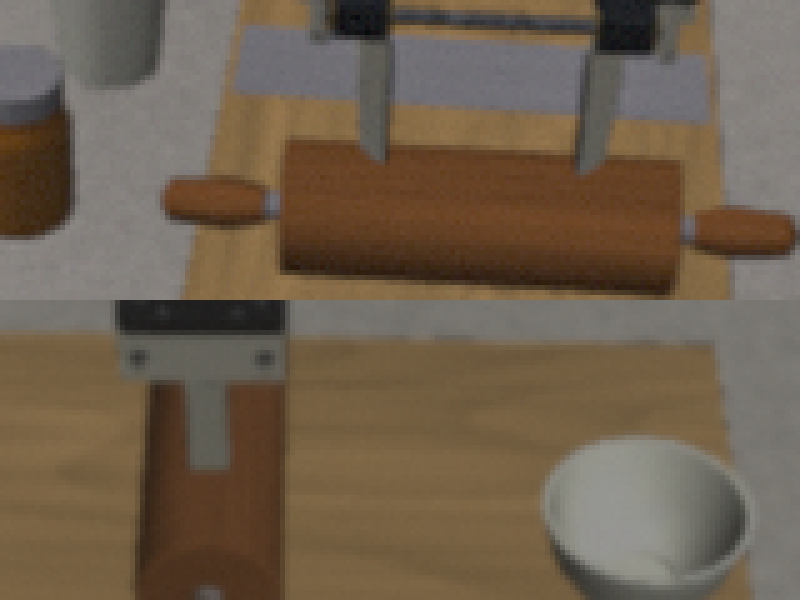

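Request:
step_arm(
  targets=[
    {"tx": 0,"ty": 0,"tz": 0.5,"ax": 0,"ay": 0,"az": 0,"grip": 0},
    {"tx": 0,"ty": 0,"tz": 0.5,"ax": 0,"ay": 0,"az": 0,"grip": 0},
    {"tx": 0,"ty": 0,"tz": 0,"ax": 0,"ay": 0,"az": 0,"grip": 0},
  ],
)

```text
t: 10.0
tool_pos: [0.5064, 0.0559, 0.0668]
orientation: [-2.102, -2.335, 0.0]
force: [0.4, 0.7, -0.4]
opening: 0.093
```

Request:
step_arm(
  targets=[
    {"tx": 0,"ty": 0,"tz": 0.5,"ax": 0,"ay": 0,"az": 0,"grip": 0},
    {"tx": 0,"ty": 0,"tz": 0,"ax": 0,"ay": 0,"az": 0,"grip": 0},
  ],
)

```text
t: 10.2
tool_pos: [0.5064, 0.0559, 0.0663]
orientation: [-2.102, -2.335, 0.0]
force: [-0.5, 0.8, -0.9]
opening: 0.0931
```

Request:
step_arm(
  targets=[
    {"tx": 0,"ty": 0,"tz": 0.5,"ax": 0,"ay": 0,"az": 0,"grip": 0},
    {"tx": 0,"ty": 0,"tz": 0,"ax": 0,"ay": 0,"az": 0,"grip": 0},
  ],
)

```text
t: 10.4
tool_pos: [0.5064, 0.0559, 0.0659]
orientation: [-2.102, -2.335, 0.0]
force: [0.6, -0.5, 0.9]
opening: 0.0932
```

Request:
step_arm(
  targets=[
    {"tx": 0,"ty": 0,"tz": 0.5,"ax": 0,"ay": 0,"az": 0,"grip": 0},
    {"tx": 0,"ty": 0,"tz": 0,"ax": 0,"ay": 0,"az": 0,"grip": 0},
  ],
)

```text
t: 10.6
tool_pos: [0.5065, 0.0559, 0.0655]
orientation: [2.102, 2.335, 0.0]
force: [-0.9, 0.5, 0.6]
opening: 0.0935
```

Request:
step_arm(
  targets=[
    {"tx": 0,"ty": 0,"tz": 0.5,"ax": 0,"ay": 0,"az": 0,"grip": 0},
    {"tx": 0,"ty": 0,"tz": 0,"ax": 0,"ay": 0,"az": 0,"grip": 0},
  ],
)

```text
t: 10.8
tool_pos: [0.5065, 0.0559, 0.0655]
orientation: [2.102, 2.335, 0.0]
force: [-1.9, 0.6, 4.9]
opening: 0.0928
```

Request:
step_arm(
  targets=[
    {"tx": 0,"ty": 0,"tz": 0.5,"ax": 0,"ay": 0,"az": 0,"grip": 0},
    {"tx": 0,"ty": 0,"tz": 0,"ax": 0,"ay": 0,"az": 0,"grip": 0},
  ],
)

```text
t: 11.0
tool_pos: [0.5066, 0.0558, 0.0654]
orientation: [2.102, 2.335, 0.0]
force: [-4.6, -0.1, 8.8]
opening: 0.0925
```

```bash
python3 - <<'E'
from plant import robot
from h import *
C={n:robot.read_camera(n) for n in("side","scene")}
cv2.imwrite("pics/t5.png",np.vstack([cv2.resize(C[n]["frame"][190:250,260:420],None,fx=5,fy=5,interpolation=cv2.INTER_NEAREST) for n in C]))
print(robot.read_state()["force"])
for n,pr in(("scene",(275,170,325,275)),("side",(285,205,425,255))):
    m,q,P,r=pinaxis(C[n],pr);print(r)
E
```

```text
[-4.36535417  0.01876404  8.66448242]
((561.682373046875, 61.07872772216797), (205.58993530273438, 65.46497344970703), 5.727551460266113)
((503.9754638671875, 54.80683517456055), (316.6546936035156, 111.86385345458984), 6.135308265686035)
```

View pics/t5.png

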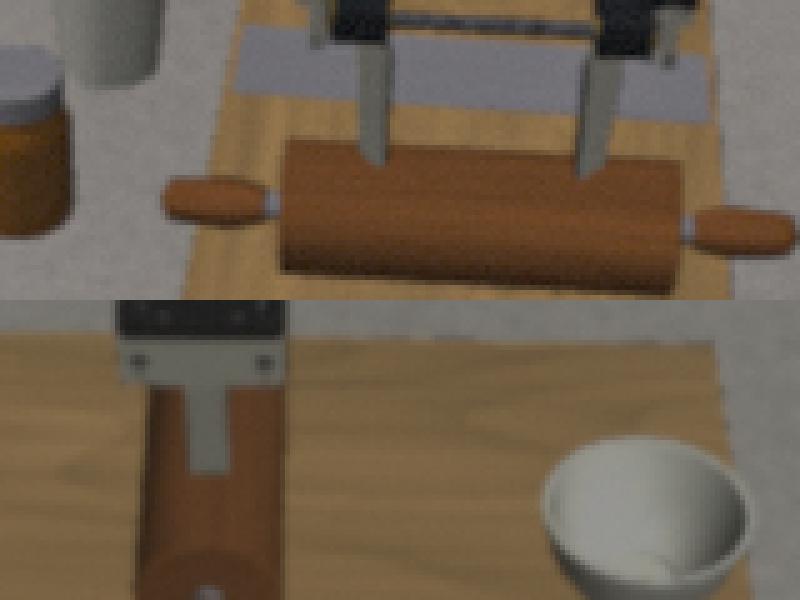

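Contact shows at a reported z of 65.5 mm with about 8 N per mm, which matches the tips at the pin's top (90 mm). First rolling stroke: flat on top, then following the cycloid down to 0.6 rad, stop and lift.

Request:
step_arm(
  targets=[
    {"tx": -2,"ty": 0,"tz": -0.3,"ax": 0,"ay": 0,"az": 0,"grip": 0},
    {"tx": -4,"ty": 0,"tz": 0,"ax": 0,"ay": 0,"az": 0,"grip": 0},
    {"tx": -4,"ty": 0,"tz": 0,"ax": 0,"ay": 0,"az": 0,"grip": 0},
    {"tx": -4,"ty": 0,"tz": 0,"ax": 0,"ay": 0,"az": 0,"grip": 0},
    {"tx": -5,"ty": 0,"tz": 0.1,"ax": 0,"ay": 0,"az": 0,"grip": 0},
    {"tx": -5,"ty": 0,"tz": 0.2,"ax": 0,"ay": 0,"az": 0,"grip": 0},
    {"tx": -5,"ty": 0,"tz": 0.5,"ax": 0,"ay": 0,"az": 0,"grip": 0},
    {"tx": -5,"ty": 0,"tz": 0.7,"ax": 0,"ay": 0,"az": 0,"grip": 0},
    {"tx": -5,"ty": 0,"tz": 0.8,"ax": 0,"ay": 0,"az": 0,"grip": 0},
    {"tx": -5,"ty": 0,"tz": 1.0,"ax": 0,"ay": 0,"az": 0,"grip": 0},
  ],
)

```text
t: 12.1
tool_pos: [0.5115, 0.0116, 0.0624]
orientation: [2.101, 2.334, 0.0]
force: [-2.8, -1.7, 6.9]
opening: 0.0929
```

```bash
cat > look.py <<'E'
import sys
from plant import robot
from h import *
C={n:robot.read_camera(n) for n in("side","scene")}
def ax2(c,roi):
    m,q,P,r=pinaxis(c,roi)
    return r,axis_from_edges(c,q,P),m
sr=tuple(map(int,sys.argv[2].split(",")))
r,a,m=ax2(C["side"],sr)
print("side",np.round(r[0],1),round(r[2],2),(a*1000).round(1).tolist(),"slope",((a[2,1]-a[0,1])/(a[2,0]-a[0,0])).round(4))
f=C["side"]["frame"].copy(); cs,_=cv2.findContours(m,0,1);cv2.drawContours(f,cs,-1,(0,255,0),1)
cv2.imwrite(f"pics/{sys.argv[1]}.png",np.vstack([cv2.resize(x[150:270,200:430],None,fx=2.5,fy=2.5) for x in(f,C["scene"]["frame"])]))
E
python3 look.py l1 285,195,425,255
```

```text
side [506.4  33.5] 6.02 [[349.4, 18.5], [506.4, 35.2], [663.4, 52.0]] slope 0.1067
```

View pics/l1.png

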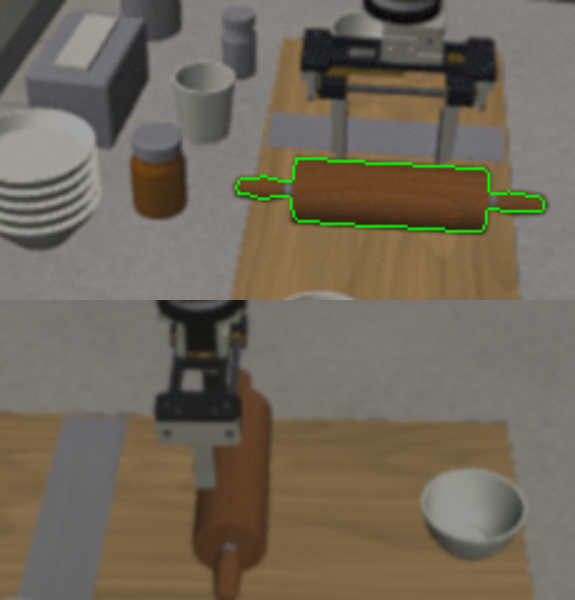

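The pin moved 22 mm for 44 mm of finger travel, so it rolls without slip, with yaw kept at 0.107. Now I lift and go back behind the top for the next stroke.

Request:
step_arm(
  targets=[
    {"tx": -3,"ty": 0,"tz": -4,"ax": 0,"ay": 0,"az": 0,"grip": 0},
    {"tx": 0,"ty": 0,"tz": -11,"ax": 0,"ay": 0,"az": 0,"grip": 0},
    {"tx": 10,"ty": 0,"tz": 0,"ax": 0,"ay": 0,"az": 0,"grip": 0},
    {"tx": 17,"ty": 0,"tz": 0,"ax": 0,"ay": 0,"az": 0,"grip": 0},
    {"tx": 17,"ty": 0,"tz": 0,"ax": 0,"ay": 0,"az": 0,"grip": 0},
    {"tx": 10,"ty": 0,"tz": 0,"ax": 0,"ay": 0,"az": 0,"grip": 0},
    {"tx": 0,"ty": 0,"tz": 0,"ax": 0,"ay": 0,"az": 0,"grip": 0},
  ],
)

```text
t: 12.9
tool_pos: [0.5055, 0.0644, 0.0765]
orientation: [-2.099, -2.337, -0.0]
force: [0.1, 0.1, 0.7]
opening: 0.0936
```

```bash
python3 look.py l2 285,195,425,255;python3 -c "
from plant import robot
s=robot.read_state();print(s['tool_pos'],s['force'])"
```

```text
side [506.6  32.1] 5.91 [[349.5, 21.1], [506.4, 38.6], [663.4, 56.1]] slope 0.1117
[0.50574751 0.06300769 0.07648445] [ 0.38706214 -1.39766785  0.25656557]
```

View pics/l2.png

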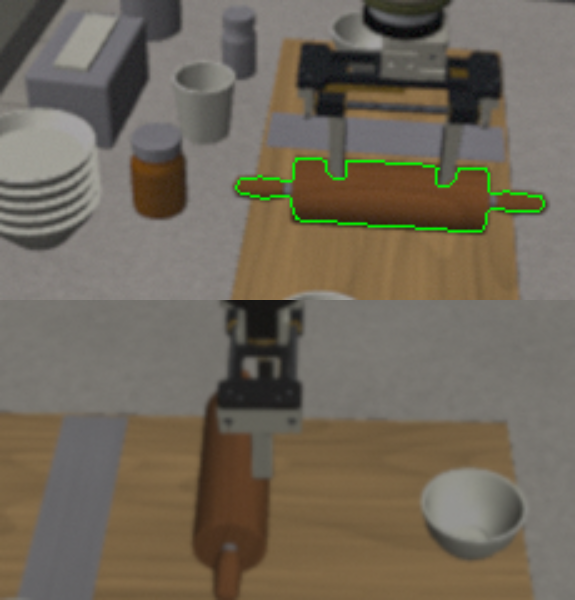

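Request:
step_arm(
  targets=[
    {"tx": 0,"ty": 0,"tz": 8,"ax": 0,"ay": 0,"az": 0,"grip": 0},
    {"tx": 0,"ty": 0,"tz": 7.5,"ax": 0,"ay": 0,"az": 0,"grip": 0},
    {"tx": -3,"ty": 0,"tz": 0,"ax": 0,"ay": 0,"az": 0,"grip": 0},
    {"tx": -2,"ty": 0,"tz": 0,"ax": 0,"ay": 0,"az": 0,"grip": 0},
    {"tx": -3.5,"ty": 0,"tz": -0.8,"ax": 0,"ay": 0,"az": 0,"grip": 0},
    {"tx": -3.5,"ty": 0,"tz": -0.7,"ax": 0,"ay": 0,"az": 0,"grip": 0},
    {"tx": -6.8,"ty": 0,"tz": -1.1,"ax": 0,"ay": 0,"az": 0,"grip": 0},
    {"tx": -7,"ty": 0,"tz": -0.8,"ax": 0,"ay": 0,"az": 0,"grip": 0},
  ],
)

```text
t: 13.8
tool_pos: [0.5086, 0.0366, 0.0647]
orientation: [2.101, 2.335, 0.0]
force: [-0.1, 0.5, 0.8]
opening: 0.0933
```

```bash
python3 look.py l3 285,190,425,255;python3 -c "
from plant import robot
s=robot.read_state();print(s['tool_pos'],s['force'])"
```

```text
side [507.   21.7] 6.0 [[349.9, 8.0], [507.3, 26.1], [664.6, 44.3]] slope 0.1155
[0.50876707 0.03614346 0.06466012] [-0.32018304  0.29864205  0.3327923 ]
```

View pics/l3.png

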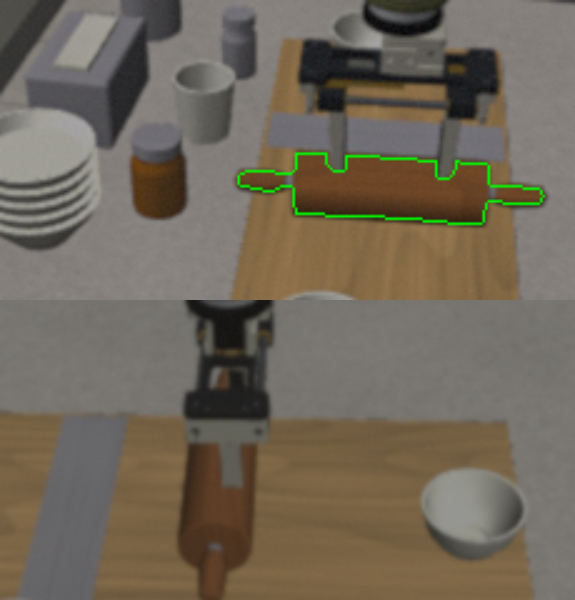

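Request:
step_arm(
  targets=[
    {"tx": -2,"ty": 0,"tz": 0.2,"ax": 0,"ay": 0,"az": 0,"grip": 0},
    {"tx": -3,"ty": 0,"tz": 0,"ax": 0,"ay": 0,"az": 0,"grip": 0},
    {"tx": -4,"ty": 0,"tz": 0,"ax": 0,"ay": 0,"az": 0,"grip": 0},
  ],
)

```text
t: 14.2
tool_pos: [0.5096, 0.0282, 0.0647]
orientation: [2.101, 2.335, 0.001]
force: [-2.6, 0.6, 7.4]
opening: 0.0928
```

Request:
step_arm(
  targets=[
    {"tx": -5,"ty": 0,"tz": 0,"ax": 0,"ay": 0,"az": 0,"grip": 0},
    {"tx": -6,"ty": 0,"tz": 0,"ax": 0,"ay": 0,"az": 0,"grip": 0},
    {"tx": -6,"ty": 0,"tz": 0,"ax": 0,"ay": 0,"az": 0,"grip": 0},
    {"tx": -6,"ty": 0,"tz": 0,"ax": 0,"ay": 0,"az": 0,"grip": 0},
    {"tx": -5,"ty": 0,"tz": 0.1,"ax": 0,"ay": 0,"az": 0,"grip": 0},
    {"tx": -5,"ty": 0,"tz": 0.2,"ax": 0,"ay": 0,"az": 0,"grip": 0},
    {"tx": -5,"ty": 0,"tz": 0.3,"ax": 0,"ay": 0,"az": 0,"grip": 0},
    {"tx": -5,"ty": 0,"tz": 0.5,"ax": 0,"ay": 0,"az": 0,"grip": 0},
  ],
)

```text
t: 15.0
tool_pos: [0.5144, -0.0152, 0.0652]
orientation: [2.101, 2.334, 0.0]
force: [-8.8, -2.0, 21.4]
opening: 0.0929
```

```bash
python3 look.py l4 285,175,425,250;python3 -c "
from plant import robot
s=robot.read_state();print(s['tool_pos'],s['force'])"
```

```text
side [510.3  -5.4] 6.83 [[353.2, -21.5], [510.5, -4.7], [667.9, 12.1]] slope 0.1068
[ 0.51446706 -0.01564098  0.06525311] [-8.81044566 -1.18353668 19.21683478]
```

View pics/l4.png

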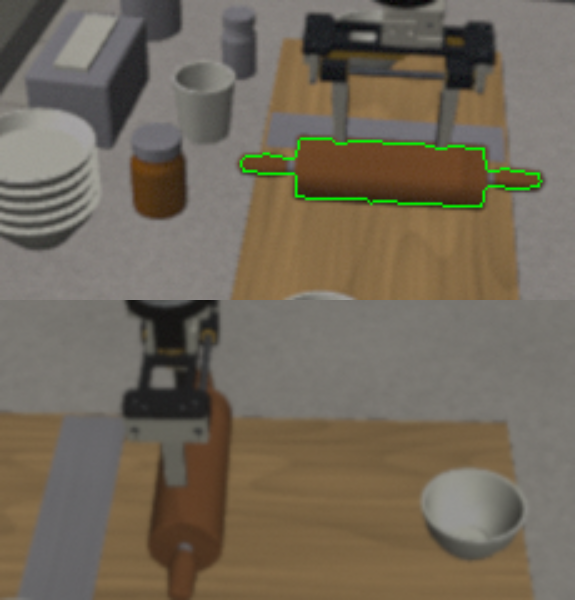

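Request:
step_arm(
  targets=[
    {"tx": -5,"ty": 0,"tz": 0,"ax": 0,"ay": 0,"az": 0,"grip": 0},
    {"tx": -5,"ty": 0,"tz": 0,"ax": 0,"ay": 0,"az": 0,"grip": 0},
    {"tx": -5,"ty": 0,"tz": 0.4,"ax": 0,"ay": 0,"az": 0,"grip": 0},
    {"tx": -5,"ty": 0,"tz": 0.8,"ax": 0,"ay": 0,"az": 0,"grip": 0},
    {"tx": -5,"ty": 0,"tz": 1,"ax": 0,"ay": 0,"az": 0,"grip": 0},
    {"tx": -3,"ty": 0,"tz": 0.7,"ax": 0,"ay": 0,"az": 0,"grip": 0},
    {"tx": 0,"ty": 0,"tz": 0,"ax": 0,"ay": 0,"az": 0,"grip": 0},
  ],
)

```text
t: 15.8
tool_pos: [0.5177, -0.0441, 0.0623]
orientation: [2.1, 2.333, -0.001]
force: [-6.1, -4.4, 17.1]
opening: 0.0928
```

```bash
python3 look.py l5 285,175,425,240;python3 -c "
from plant import robot
s=robot.read_state();print(s['tool_pos'],s['force'])"
```

```text
side [512.2 -21.8] 6.13 [[356.2, -37.5], [512.7, -20.6], [669.2, -3.6]] slope 0.1082
[ 0.51769202 -0.04388026  0.06232655] [-5.22336943 -5.56606717 16.35712173]
```

View pics/l5.png

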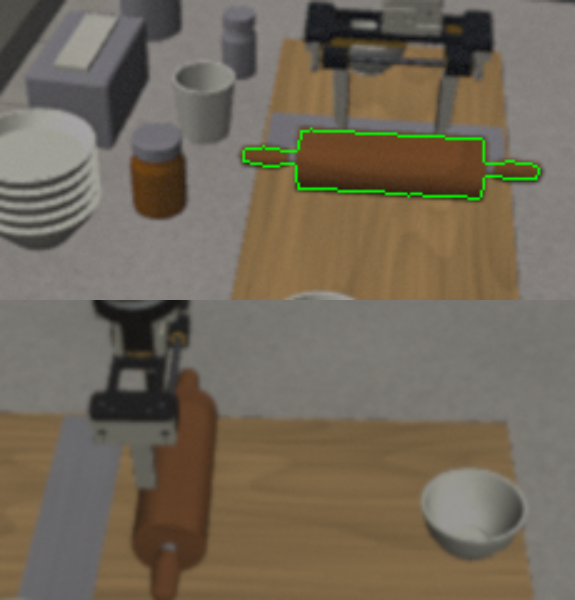

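Request:
step_arm(
  targets=[
    {"tx": -1,"ty": 0,"tz": -2,"ax": 0,"ay": 0,"az": 0,"grip": 0},
    {"tx": -1,"ty": 0,"tz": -4,"ax": 0,"ay": 0,"az": 0,"grip": 0},
    {"tx": 0,"ty": 0,"tz": -9,"ax": 0,"ay": 0,"az": 0,"grip": 0},
    {"tx": 10,"ty": 0,"tz": 0,"ax": 0,"ay": 0,"az": 0,"grip": 0},
    {"tx": 18,"ty": 0,"tz": 0,"ax": 0,"ay": 0,"az": 0,"grip": 0},
    {"tx": 10,"ty": 0,"tz": 0,"ax": 0,"ay": 0,"az": 0,"grip": 0},
    {"tx": 0,"ty": 0,"tz": 0,"ax": 0,"ay": 0,"az": 0,"grip": 0},
    {"tx": 0,"ty": 0,"tz": 0,"ax": 0,"ay": 0,"az": 0,"grip": 0},
  ],
)

```text
t: 16.7
tool_pos: [0.513, -0.0063, 0.075]
orientation: [2.1, 2.336, -0.0]
force: [0.8, 0.7, -0.4]
opening: 0.0929
```

```bash
python3 look.py l6 285,175,425,240;python3 -c "
from plant import robot
s=robot.read_state();print(s['tool_pos'],s['force'])"
```

```text
side [512.2 -21.5] 5.92 [[356.2, -38.2], [512.7, -20.1], [669.2, -2.1]] slope 0.1154
[ 0.51305215 -0.00683912  0.07507034] [-0.10255797  0.00385747 -0.04194351]
```

Request:
step_arm(
  targets=[
    {"tx": 0,"ty": 0,"tz": 6,"ax": 0,"ay": 0,"az": 0,"grip": 0},
    {"tx": 0,"ty": 0,"tz": 3.5,"ax": 0,"ay": 0,"az": 0,"grip": 0},
    {"tx": 0,"ty": 0,"tz": 0.7,"ax": 0,"ay": 0,"az": 0,"grip": 0},
    {"tx": -3,"ty": 0,"tz": 0.1,"ax": 0,"ay": 0,"az": 0,"grip": 0},
    {"tx": -4,"ty": 0,"tz": 0,"ax": 0,"ay": 0,"az": 0,"grip": 0},
    {"tx": -5,"ty": 0,"tz": 0,"ax": 0,"ay": 0,"az": 0,"grip": 0},
    {"tx": -6,"ty": 0,"tz": 0,"ax": 0,"ay": 0,"az": 0,"grip": 0},
    {"tx": -6,"ty": 0,"tz": 0,"ax": 0,"ay": 0,"az": 0,"grip": 0},
    {"tx": -6,"ty": 0,"tz": 0,"ax": 0,"ay": 0,"az": 0,"grip": 0},
  ],
)

```text
t: 17.7
tool_pos: [0.5162, -0.0372, 0.0655]
orientation: [2.102, 2.335, -0.001]
force: [-4.6, -1.4, 7.1]
opening: 0.0929
```

```bash
python3 look.py l7 285,165,425,235;python3 -c "
from plant import robot
s=robot.read_state();print(s['tool_pos'],s['force'])"
```

```text
side [514.9 -36.4] 5.91 [[359.0, -51.7], [515.1, -34.4], [671.2, -17.2]] slope 0.1106
[ 0.51631721 -0.03769728  0.06549173] [-2.55138703 -0.20373459  7.60272832]
```

Request:
step_arm(
  targets=[
    {"tx": -5,"ty": 0,"tz": 0,"ax": 0,"ay": 0,"az": 0,"grip": 0},
    {"tx": -5,"ty": 0,"tz": 0,"ax": 0,"ay": 0,"az": 0,"grip": 0},
    {"tx": -6,"ty": 0,"tz": 0.1,"ax": 0,"ay": 0,"az": 0,"grip": 0},
    {"tx": -6,"ty": 0,"tz": 0.4,"ax": 0,"ay": 0,"az": 0,"grip": 0},
    {"tx": -6,"ty": 0,"tz": 0.7,"ax": 0,"ay": 0,"az": 0,"grip": 0},
    {"tx": -6,"ty": 0,"tz": 0.9,"ax": 0,"ay": 0,"az": 0,"grip": 0},
    {"tx": -5,"ty": 0,"tz": 1,"ax": 0,"ay": 0,"az": 0,"grip": 0},
    {"tx": -4,"ty": 0,"tz": 0.9,"ax": 0,"ay": 0,"az": 0,"grip": 0},
    {"tx": 0,"ty": 0,"tz": 0,"ax": 0,"ay": 0,"az": 0,"grip": 0},
  ],
)

```text
t: 18.7
tool_pos: [0.5213, -0.0813, 0.0626]
orientation: [2.101, 2.332, -0.001]
force: [-5.4, -3.1, 13.9]
opening: 0.093
```

```bash
python3 look.py l8 285,155,425,230;python3 -c "
from plant import robot
s=robot.read_state();print(s['tool_pos'],s['force'])"
```

```text
side [516.8 -61.6] 5.83 [[359.9, -76.6], [516.8, -59.6], [673.7, -42.5]] slope 0.1088
[ 0.52123764 -0.08098236  0.06262266] [-5.43068908 -3.4703608  14.39407244]
```

View pics/l8.png

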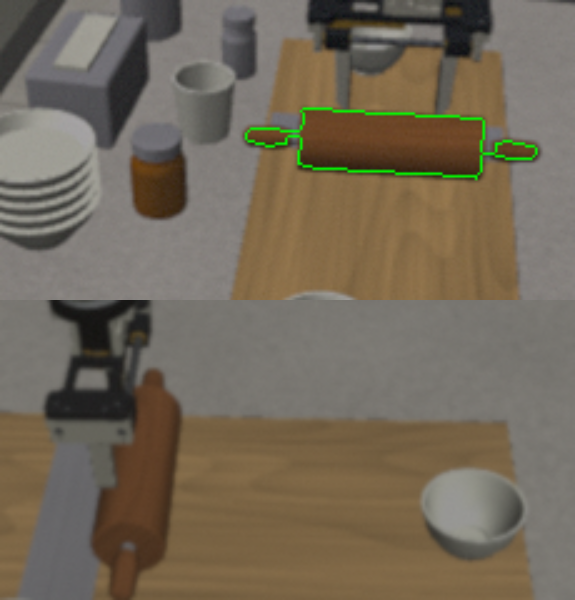

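Request:
step_arm(
  targets=[
    {"tx": -1,"ty": 0,"tz": -2,"ax": 0,"ay": 0,"az": 0,"grip": 0},
    {"tx": -1,"ty": 0,"tz": -4,"ax": 0,"ay": 0,"az": 0,"grip": 0},
    {"tx": 0,"ty": 0,"tz": -9,"ax": 0,"ay": 0,"az": 0,"grip": 0},
    {"tx": 9,"ty": 0,"tz": 0,"ax": 0,"ay": 0,"az": 0,"grip": 0},
    {"tx": 18,"ty": 0,"tz": 0,"ax": 0,"ay": 0,"az": 0,"grip": 0},
    {"tx": 8,"ty": 0,"tz": 0,"ax": 0,"ay": 0,"az": 0,"grip": 0},
    {"tx": 0,"ty": 0,"tz": 0,"ax": 0,"ay": 0,"az": 0,"grip": 0},
    {"tx": 0,"ty": 0,"tz": 0,"ax": 0,"ay": 0,"az": 0,"grip": 0},
  ],
)

```text
t: 19.6
tool_pos: [0.5172, -0.0462, 0.0758]
orientation: [2.101, 2.336, -0.0]
force: [0.1, -0.9, 0.3]
opening: 0.0932
```

```bash
python3 look.py l9 285,155,425,230;python3 -c "
from plant import robot
s=robot.read_state();print(s['tool_pos'],s['force'])"
```

```text
side [516.7 -61.5] 6.38 [[359.9, -73.6], [516.8, -58.4], [673.7, -43.1]] slope 0.0973
[ 0.51727631 -0.04667059  0.07580351] [-0.26147535 -0.48731128  0.22173782]
```

Request:
step_arm(
  targets=[
    {"tx": 0,"ty": 0,"tz": 6,"ax": 0,"ay": 0,"az": 0,"grip": 0},
    {"tx": 0,"ty": 0,"tz": 4.2,"ax": 0,"ay": 0,"az": 0,"grip": 0},
    {"tx": 0,"ty": 0,"tz": 0.7,"ax": 0,"ay": 0,"az": 0,"grip": 0},
    {"tx": -3,"ty": 0,"tz": 0.1,"ax": 0,"ay": 0,"az": 0,"grip": 0},
    {"tx": -4,"ty": 0,"tz": 0,"ax": 0,"ay": 0,"az": 0,"grip": 0},
    {"tx": -5,"ty": 0,"tz": 0,"ax": 0,"ay": 0,"az": 0,"grip": 0},
    {"tx": -6,"ty": 0,"tz": 0,"ax": 0,"ay": 0,"az": 0,"grip": 0},
    {"tx": -6,"ty": 0,"tz": 0,"ax": 0,"ay": 0,"az": 0,"grip": 0},
    {"tx": -6,"ty": 0,"tz": 0,"ax": 0,"ay": 0,"az": 0,"grip": 0},
  ],
)

```text
t: 20.6
tool_pos: [0.5205, -0.0769, 0.0654]
orientation: [2.102, 2.334, -0.0]
force: [-4.0, -0.2, 7.8]
opening: 0.0929
```

Request:
step_arm(
  targets=[
    {"tx": -5,"ty": 0,"tz": 0,"ax": 0,"ay": 0,"az": 0,"grip": 0},
    {"tx": -5,"ty": 0,"tz": 0,"ax": 0,"ay": 0,"az": 0,"grip": 0},
    {"tx": -6,"ty": 0,"tz": 0.1,"ax": 0,"ay": 0,"az": 0,"grip": 0},
    {"tx": -6,"ty": 0,"tz": 0.4,"ax": 0,"ay": 0,"az": 0,"grip": 0},
    {"tx": -6,"ty": 0,"tz": 0.7,"ax": 0,"ay": 0,"az": 0,"grip": 0},
    {"tx": -4,"ty": 0,"tz": 0.6,"ax": 0,"ay": 0,"az": 0,"grip": 0},
    {"tx": -3,"ty": 0,"tz": 0.6,"ax": 0,"ay": 0,"az": 0,"grip": 0},
    {"tx": 0,"ty": 0,"tz": 0,"ax": 0,"ay": 0,"az": 0,"grip": 0},
  ],
)

```text
t: 21.4
tool_pos: [0.5245, -0.1124, 0.0634]
orientation: [2.102, 2.333, -0.001]
force: [-3.1, -2.2, 9.7]
opening: 0.093
```

```bash
python3 look.py l10 285,145,425,220;python3 -c "
from plant import robot
s=robot.read_state();print(s['tool_pos'],s['force'])"
```

```text
side [520.5 -94.4] 6.43 [[363.5, -107.8], [520.3, -92.0], [677.2, -76.3]] slope 0.1004
[ 0.52447864 -0.11220604  0.06347478] [-3.24260517 -1.9922734   9.36650038]
```

View pics/l10.png

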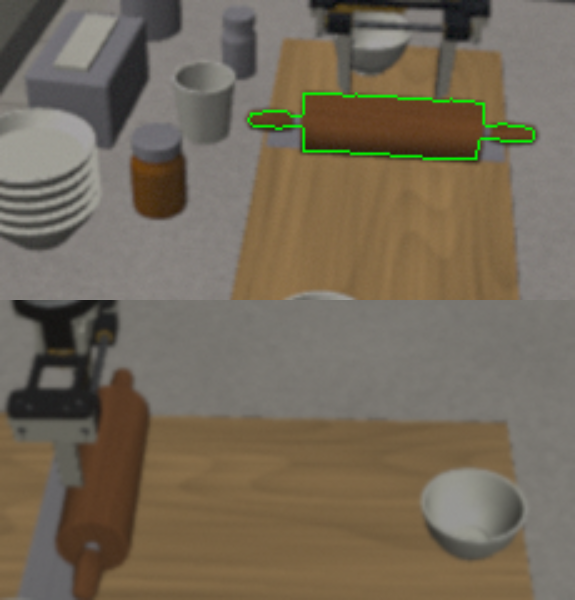

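Request:
step_arm(
  targets=[
    {"tx": -1,"ty": 0,"tz": -2,"ax": 0,"ay": 0,"az": 0,"grip": 0},
    {"tx": -1,"ty": 0,"tz": -4,"ax": 0,"ay": 0,"az": 0,"grip": 0},
    {"tx": 0,"ty": 0,"tz": -8,"ax": 0,"ay": 0,"az": 0,"grip": 0},
    {"tx": 9,"ty": 0,"tz": 0,"ax": 0,"ay": 0,"az": 0,"grip": 0},
    {"tx": 17,"ty": 0,"tz": 0,"ax": 0,"ay": 0,"az": 0,"grip": 0},
    {"tx": 8,"ty": 0,"tz": 0,"ax": 0,"ay": 0,"az": 0,"grip": 0},
    {"tx": 0,"ty": 0,"tz": 0,"ax": 0,"ay": 0,"az": 0,"grip": 0},
    {"tx": 0,"ty": 0,"tz": 0,"ax": 0,"ay": 0,"az": 0,"grip": 0},
  ],
)

```text
t: 22.3
tool_pos: [0.5205, -0.0785, 0.0762]
orientation: [-2.1, -2.336, 0.0]
force: [-0.5, -0.6, -0.6]
opening: 0.0933
```

```bash
python3 look.py l11 285,145,425,220;python3 - <<'E'
from plant import robot
from h import *
s=robot.read_state();print(s['tool_pos'],s['force'])
c=robot.read_camera("scene");c["frame"]=cv2.imread("pics/scene0.png")
h=cv2.cvtColor(c["frame"],cv2.COLOR_BGR2HSV)
m=cv2.inRange(h,(0,0,60),(180,60,220));k=np.zeros_like(m);k[199:268,195:260]=255
q=biggest(m&k);P=plane(c,q,.02)*1000
# strip long edges per row: left/right
L=[];
for v in range(203,265):
    u=q[q[:,1]==v][:,0]
    L.append((plane(c,[(u.min(),v),(u.max(),v)],.02)*1000))
L=np.array(L)
for i in(0,1): print(np.polyfit(L[:,i,0]-527,L[:,i,1],1))
E
```

```text
side [520.5 -94. ] 6.19 [[363.6, -109.0], [520.4, -91.7], [677.2, -74.3]] slope 0.1106
[ 0.5206613  -0.07919985  0.07636169] [ 0.11518761  1.02873986 -0.03063237]
[ 9.21513283e-02 -1.60631775e+02]
[ 9.00392963e-02 -9.23953825e+01]
```

Request:
step_arm(
  targets=[
    {"tx": 0,"ty": 0,"tz": 6,"ax": 0,"ay": 0,"az": 0,"grip": 0},
    {"tx": 0,"ty": 0,"tz": 4.7,"ax": 0,"ay": 0,"az": 0,"grip": 0},
    {"tx": 0,"ty": 0,"tz": 0.7,"ax": 0,"ay": 0,"az": 0,"grip": 0},
    {"tx": -3,"ty": 0,"tz": 0.1,"ax": 0,"ay": 0,"az": 0,"grip": 0},
    {"tx": -4,"ty": 0,"tz": 0,"ax": 0,"ay": 0,"az": 0,"grip": 0},
    {"tx": -5,"ty": 0,"tz": 0,"ax": 0,"ay": 0,"az": 0,"grip": 0},
    {"tx": -6,"ty": 0,"tz": 0,"ax": 0,"ay": 0,"az": 0,"grip": 0},
    {"tx": -6,"ty": 0,"tz": 0,"ax": 0,"ay": 0,"az": 0,"grip": 0},
    {"tx": -6,"ty": 0,"tz": 0,"ax": 0,"ay": 0,"az": 0,"grip": 0},
  ],
)

```text
t: 23.35
tool_pos: [0.524, -0.1097, 0.0655]
orientation: [2.102, 2.334, -0.0]
force: [-1.9, -0.2, 7.3]
opening: 0.0929
```

Request:
step_arm(
  targets=[
    {"tx": -5,"ty": 0,"tz": 0,"ax": 0,"ay": 0,"az": 0,"grip": 0},
    {"tx": -5,"ty": 0,"tz": 0,"ax": 0,"ay": 0,"az": 0,"grip": 0},
    {"tx": -6,"ty": 0,"tz": 0.1,"ax": 0,"ay": 0,"az": 0,"grip": 0},
    {"tx": -6,"ty": 0,"tz": 0.4,"ax": 0,"ay": 0,"az": 0,"grip": 0},
    {"tx": -5,"ty": 0,"tz": 0.6,"ax": 0,"ay": 0,"az": 0,"grip": 0},
    {"tx": -4,"ty": 0,"tz": 0.5,"ax": 0,"ay": 0,"az": 0,"grip": 0},
    {"tx": -3,"ty": 0,"tz": 0.5,"ax": 0,"ay": 0,"az": 0,"grip": 0},
    {"tx": 0,"ty": 0,"tz": 0,"ax": 0,"ay": 0,"az": 0,"grip": 0},
  ],
)

```text
t: 24.15
tool_pos: [0.5278, -0.1442, 0.0637]
orientation: [2.102, 2.333, -0.001]
force: [-2.9, -2.1, 8.6]
opening: 0.0928
```

```bash
python3 look.py l12 285,140,425,215;python3 -c "
from plant import robot
s=robot.read_state();print(s['tool_pos'],s['force'])"
```

```text
side [ 524.4 -127.8] 6.3 [[367.4, -140.7], [524.1, -125.3], [680.9, -110.0]] slope 0.0979
[ 0.52779036 -0.14391735  0.06375352] [-2.53706183 -2.09217216  8.95405331]
```

View pics/l12.png

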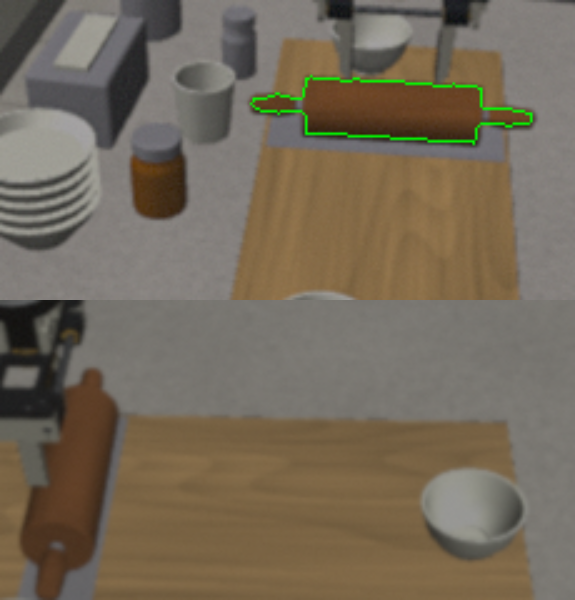

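Offset is about -2 mm, so it is within tolerance. I lift off gently and retreat.

Request:
step_arm(
  targets=[
    {"tx": 0,"ty": 0,"tz": -0.8,"ax": 0,"ay": 0,"az": 0,"grip": 0},
    {"tx": -1,"ty": 0,"tz": -1.5,"ax": 0,"ay": 0,"az": 0,"grip": 0},
    {"tx": -1,"ty": 0,"tz": -4,"ax": 0,"ay": 0,"az": 0,"grip": 0},
    {"tx": 0,"ty": 0,"tz": -15,"ax": 0,"ay": 0,"az": 0,"grip": 0},
    {"tx": 0,"ty": 0,"tz": -30,"ax": 0,"ay": 0,"az": 0,"grip": 0},
    {"tx": 0,"ty": 0,"tz": -40,"ax": 0,"ay": 0,"az": 0,"grip": 0},
    {"tx": 0,"ty": 0,"tz": -40,"ax": 0,"ay": 0,"az": 0,"grip": 0},
    {"tx": 30,"ty": -10,"tz": -10,"ax": 0,"ay": 0,"az": 0,"grip": 0},
    {"tx": 40,"ty": -20,"tz": 0,"ax": 0,"ay": 0,"az": 0,"grip": 0},
    {"tx": 40,"ty": -20,"tz": 0,"ax": 0,"ay": 0,"az": 0,"grip": 0},
    {"tx": 30,"ty": -10,"tz": 0,"ax": 0,"ay": 0,"az": 0,"grip": 0},
    {"tx": 0,"ty": 0,"tz": 0,"ax": 0,"ay": 0,"az": 0,"grip": 0},
    {"tx": 0,"ty": 0,"tz": 0,"ax": 0,"ay": 0,"az": 0,"grip": 0},
    {"tx": 0,"ty": 0,"tz": 0,"ax": 0,"ay": 0,"az": 0,"grip": 0},
    {"tx": 0,"ty": 0,"tz": 0,"ax": 0,"ay": 0,"az": 0,"grip": 0},
  ],
)

```text
t: 25.75
tool_pos: [0.4536, -0.0127, 0.2043]
orientation: [2.103, 2.334, -0.0]
force: [0.2, -0.0, -0.8]
opening: 0.0931
```

```bash
python3 look.py l13 285,140,425,215; python3 - <<'E'
from plant import robot
from h import *
c=robot.read_camera("scene");cv2.imwrite("pics/f.png",c["frame"])
m,q,P,r=pinaxis(c,(195,160,255,285));a=axis_from_edges(c,q,P);print("scene",(a*1000).round(1).tolist(),(a[2,1]-a[0,1])/(a[2,0]-a[0,0]))
E
```

```text
side [ 523.5 -127.1] 5.69 [[367.4, -140.7], [523.8, -125.1], [680.3, -109.4]] slope 0.1
scene [[363.7, -145.3], [523.4, -127.8], [683.0, -110.4]] 0.10926959081461535
```

View pics/f.png

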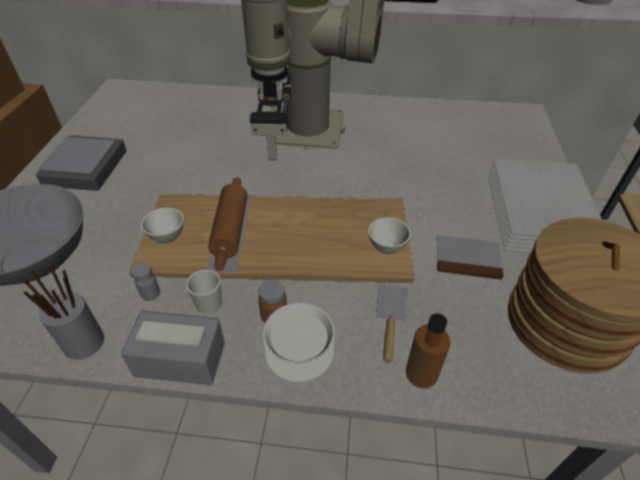

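View pics/l13.png

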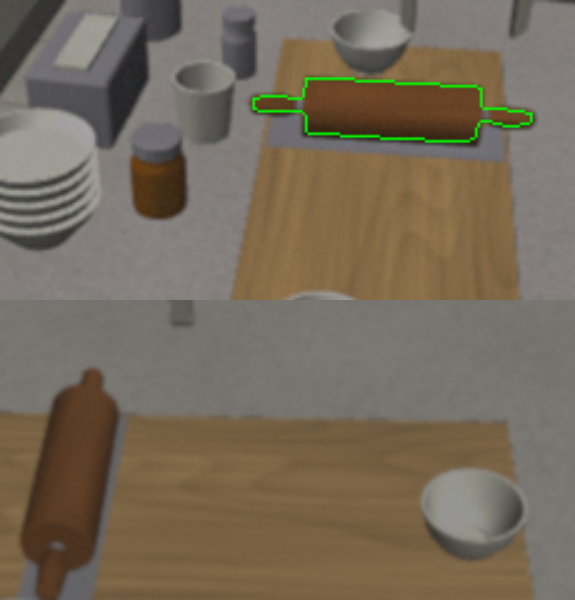

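The pin lies on the strip in both views (scene barrel ≈(229,222)). The bowls at (163,226) and (389,236) haven't moved, and the robot is clear. I hand in.

```bash
python3 -c "
from plant import robot
print(robot.close_job())"
```

```text
the job is handed in; nothing more can be done
None
```

The pin is on the steel strip, at rest, and the job is handed in at about 26 s of the 67 s allowed. No verdict was reported, and one height check below disagreed.

I rolled it about 182 mm toward -y in five strokes. The open jaws lay along its axis, with both fingertips pressing on top; the measured press reached about 20 N. Finger travel was about twice pin travel, so it rolled rather than slid. One stroke started on the rear side and the pin coasted ahead a few millimetres.

**Last checks, after letting go:**

| Check | Result | Limit |
|---|---|---|
| Offset from strip centre line | -2 mm (side camera), -1 mm (scene camera) | 15 mm |
| Angle to strip | 0.01–0.02 rad | 0.12 rad |
| Lengthwise offset | about 3–4 mm | 50 mm |
| Pin position while the arm backed off | unchanged | at rest |
| Bowls and other items | look unmoved in the scene picture | 15 mm |
| Robot | well clear | touches nothing |

**What disagreed:**
- **Fingertip height:** The reported tool height did not match what the cameras and touch showed. The fingertips met the pin's top at a reported TCP height of 65.5 mm, where the tool description gives 104 mm, so the reading is about 38 mm low. I went by touch and the camera views, which put the fingertips on the upper part of the barrel throughout.
- **Possible failure:** If the "pushed too low" rule uses the reported height rather than the true one, that check would count as failed.
- **Camera difference:** The two cameras differ by 2–4 mm in absolute y, but they agree on the pin's position relative to the strip.

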